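# Put three swapped vessels back in their own places

### The arm

A 6-joint arm with a two-finger parallel gripper is mounted at the origin on a cart in front of the work surface, level with it; the furniture and walls round the work are solid. World frame = base frame: x ahead of the robot, y to its left, z up, the work surface at z = 0. Lengths are in m, angles in rad, forces in N, time in s.
With the tool pointing down it reaches from about 0.35 to 0.975 m from the base axis. Payload 4.9 kg.
Tool frame: the origin (TCP) lies at the very end of the fingers, on their centre line; the grasp point (between the pads) lies 19 mm behind it; z points along the fingers, y is the line along which they close (so a half turn about z gives the same grasp; the last joint's range is limited). The gripper opens to 85 mm and grips with 20 to 120 N. Pads are 22 mm wide; open, the fingers measure 114 mm over their backs; the gripper's body (76 mm by 85 mm) begins 54 mm behind the grasp point. The pads swing forward as they close: fully open they stand 13 mm farther back than shut.
Start: joints at [-1.256, 0.053, 1.613, -0, 1.476, -0.119], TCP at [0.263, -0.567, 0.197] pointing down, gripper open.
Joint ranges: [-3.01, 3.01], [-1.01, 2.22], [0.06, 2.58], [-1.02, 4.17], [0.09, 2.62], [-3.14, 3.14]. Speed limits (rad/s): [2.57, 2.57, 3.14, 3.14, 3.14, 3.14].

### API

Orientations are given as a unit quaternion [w, x, y, z].
In Python, from plant import state, optics, ticket, nets gives the robot as it stands. The module is installed in compiled form; this text tells all that it offers.
- The arm moves only by the shell command python3 -m inch 'ROWS' [OPENING]. ROWS is JSON, a list of rows, each an object of numbers: "dx", "dy", "dz": the shift along the tool's x, y, z as a fraction of full scale; "rx", "ry", "rz": the turn, a rotation vector about the tool's x, y, z as a fraction of full scale. In form: [{"dx": .., "dy": .., "dz": .., "rx": .., "ry": .., "rz": ..}, ...]. A call has 1 to 5 rows; each row is the pose to reach, as a shift and turn from the pose commanded when the call began, along the tool's axes at that moment; what a row does not reach only later rows make up. Full scale, the value 1, is 0.8 m for a shift and 1.5 rad for a turn. A row lasts 1/10 s, in which the tool goes at most 50 mm and 8.59 degrees, less where a joint would pass 70% of its speed; a pose out of reach is approached as far as the arm can. A call with a number of a shift or a turn outside -1 to 1 is refused whole. A call with a gripper value outside its range is refused whole. OPENING is the opening, from -1 (shut) to 1 (fully open), set as the call begins (- or left out, the last holds). The fingers move at their own pace and stop on an object; the grip force is fixed at half the most. Time passes only in rows, so rows that repeat a pose let the fingers close. It gives the time, the measured TCP pose, the force, the opening and the grip force at its end, in the units of the state.
- state(): the state, without advancing time (a new reading comes with each control period).
- optics.grab_frame(name): name is "side" or "top" or "wrist"; returns the picture (400x640x3 uint8, red, green, blue); there is no depth.
- optics.camera_info(name): a dict with "fx", "fy", "cx", "cy" (pixels), "R" (3x3) and "t" (3): a world point X has camera coordinates R X + t. Camera axes: x right, y down, z forward; pixel columns grow to the right and rows downward; lengths in m; the calibration is good to about 2 mm. The wrist camera is an equidistant fisheye: a pixel r from the principal point sees the ray r / f radians off the axis. A picture is of the moment at which its call begins: read the wrist's pose just before it. camera_info takes no time and is no camera call; for the wrist camera it gives the pose at the moment of the call.
- ticket.job_done(): hands the job in; it is judged then, once.
Trained networks look in the newest picture that a camera, given by its name, has taken for a name from the list of things; names that differ only in an ending like _2 or _b are one class to them, and where a whole thing is asked for, a point or a joint stands for the part that bears it (a point fixed in the world has none). Each returns a list of dicts, best first, with "confidence" (0 to 1); they miss things now and then, are a little off and sometimes report something else, mostly with a low value. They report only what shows in the picture. A call takes as long as a camera call. They do not tell look-alikes from the thing itself.
- nets.boxes_of(camera, name): "bbox" ([centre column, centre row, width, height] in pixels, round what is visible of it).
- nets.outline_of(camera, name): "pixels" (400x640 bool, what is visible of it) and "bbox" ([centre column, centre row, width, height] in pixels, round what is visible of it).
The state is a dict: "time": time; "joint_pos": joint angles; "joint_vel": joint speeds; "joint_efforts": joint torques, N m; "tool_pos": TCP position; "tool_rot": TCP orientation; "contact_force": force on the tool from outside, world axes, zero at the start; "ft_torque": the same for the moment, N m; "gripper_width": opening from 0.0 (shut) to 1.0 (fully open); "grasp_force": force on a finger pad.
Only numpy, scipy, OpenCV 4.12 (cv2) and the standard library are available. Lean on these libraries where they do the work, as an engineer would, in place of code of your own. Each camera call takes 0.05 s, during which the arm holds its last target. There are 200 camera calls.

### The job

The three vessels stand in each other's places: stand the beaker in the middle of the magnetic stirrer's round plate, the amber bottle in the middle of the shallow metal dish and the measuring cylinder in the middle of the white tile. Each place has room for one vessel only, so use the empty cork mat to park one on the way. Set each vessel down gently and upright, and leave the funnel, the pipette bulb and the wash bottle standing where they are.

Things in the scene. Friction and masses are not known exactly. Their poses are not given: they have to be found in the camera images.
- beaker: Glass 100 ml beaker, open, nearly round: 53 mm wide along its own x, 59 mm along y (a pouring lip at the rim at one end of y), 70 mm high, about 80 g. Origin: centre of its underside, z up. Can be gripped across the outside, best along its x, 45 mm above its underside. Starts in the metal dish.
- bottle: Round amber glass bottle with black screw cap: body 52 mm in diameter up to about 78 mm, cap 33 mm in diameter, 98 mm high in all, about 160 g. Origin: centre of its underside, z up. Can be gripped across the body 55 to 62 mm above its underside. Starts on the white tile.
- cylinder: Tall graduated measuring cylinder: clear tube 28 mm in diameter, six-sided blue foot 52 x 60 x 12 mm, 194 mm high, about 100 g. Origin: centre of the foot's underside, z up. Grip the tube high, 165 to 170 mm above its underside, so that its top does not meet the gripper's palm. Starts on the stirrer.
- stirrer_top (a point): Centre of the flat round steel plate (100 mm in diameter) on top of the magnetic stirrer, a square grey box 116 x 116 mm with a black knob (standing out 11 mm) on one side. The point lies on the plate's upper face, 42 mm above the bench; z up, x away from the knob side. Fixed. The beaker's proper place.
- dish_top (a point): Centre of the inner floor, 4 mm above the bench, of a shallow round metal dish, 104 mm outer diameter at the rim, rim 12 mm above the bench, flat floor about 86 mm across; z up. Fixed. The amber bottle's proper place.
- tile_top (a point): Centre of the upper face, 8 mm above the bench, of a square white ceramic tile 100 x 100 x 8 mm; z up, x and y along its edges. Fixed. The measuring cylinder's proper place.
- cork_mat_top (a point): Centre of the upper face, 8 mm above the bench, of a flat round cork mat 100 mm in diameter, 8 mm thick, empty at the start; z up. Fixed. A spare place to park a vessel on the way.
- funnel: Bystander: white plastic funnel standing mouth down, 73 mm in diameter, 82 mm high, light, loose. Origin: centre of its underside, z up. Leave it where it is.
- pipette_bulb: Bystander: red rubber pipette bulb lying on the bench, 51 x 81 x 52 mm (nozzle along its y), loose. Origin: centre of its underside, z up. Leave it where it is.
- wash_bottle: Bystander: white wash bottle with red cap and bent spout, 64 x 100 x 219 mm, loose. Origin: centre of its underside, z up. Leave it where it is.
Mind the look-alikes: they are no part of the job. Leave any yellow look-alike of the beaker alone.

How it is judged:
By the outcome, as a careful person would: the job done as asked, in the order asked, and still so for the second after the job is handed in, with the robot touching nothing.
It also fails if it takes over 107 s, if anything falls off the work surface, if the arm or the gripper's body presses on something with over 40 N, if the wrist force passes 120 N, or if a joint passes its speed limit or range.

## Working session

There is one attempt and no reset: what is moved stays moved. The work goes in short steps, Python scripts to look and compute and a shell command to move; the robot and the scene stay as the last step left them, time stands still between calls to the robot, and variables do not carry over. Pictures are saved under pics/ and viewed, at most 14 in all, crops included, and the job is handed in when it is done.

```bash
mkdir -p pics; cat > h.py <<'E'
import numpy as np, cv2
from plant import state, optics, ticket, nets
def ray(cam,u,v,info=None):
    c=info or optics.camera_info(cam); R=np.array(c["R"]);t=np.array(c["t"])
    x=(u-c["cx"])/c["fx"];y=(v-c["cy"])/c["fy"]
    if cam=="wrist":
        r=np.hypot(x,y); d=np.array([x/r*np.sin(r),y/r*np.sin(r),np.cos(r)]) if r>1e-9 else np.array([0,0,1.])
    else: d=np.array([x,y,1.])
    return -R.T@t, R.T@d
def onz(cam,u,v,z,info=None):
    o,d=ray(cam,u,v,info); return o+d*(z-o[2])/d[2]
def proj(cam,X,info=None):
    c=info or optics.camera_info(cam); p=np.array(c["R"])@np.array(X)+np.array(c["t"])
    if cam=="wrist":
        r=np.hypot(p[0],p[1]);th=np.arctan2(r,p[2]); x,y=p[0]/r*th,p[1]/r*th
    else: x,y=p[:2]/p[2]
    return np.array([c["fx"]*x+c["cx"],c["fy"]*y+c["cy"]])
def save(cam,name):
    im=optics.grab_frame(cam); cv2.imwrite("pics/"+name,im[:,:,::-1]); return im
E
python3 - <<'E'
from h import *
s=state(); print(s["time"],s["tool_pos"],s["tool_rot"],s["gripper_width"])
for c in ["top","side"]:
    save(c,c+"0.png"); i=optics.camera_info(c); print(c,np.round(-np.array(i["R"]).T@np.array(i["t"]),3),np.round(i["R"],2).tolist(),i["fx"])
H=dict(beaker=.0,bottle=0,cylinder=0,stirrer_top=.042,dish_top=.012,tile_top=.008,cork_mat_top=.008,funnel=0,pipette_bulb=0.02,wash_bottle=0)
for n,z in H.items():
  for c in ["top"]:
    for r in nets.boxes_of(c,n)[:3]:
      b=r["bbox"]; print(n,c,round(r["confidence"],2),np.round(b),onz(c,b[0],b[1],z).round(3))
E
```

```text
0.0 [ 0.26248194 -0.56642856  0.19595266] [-1.04347963e-03  9.76567982e-01  2.15206594e-01 -1.01116247e-04] 0.9993666110445037
top [ 0.37  -0.104  1.123] [[-0.01, -1.0, 0.01], [-0.98, 0.01, -0.21], [0.21, -0.01, -0.98]] 416.72803312380205
side [0.607 0.671 0.669] [[-1.0, -0.02, -0.01], [-0.01, 0.63, -0.78], [0.02, -0.78, -0.63]] 365.45936795788305
beaker top 0.74 [363. 256.  24.  20.] [ 0.461 -0.231  0.   ]
beaker top 0.58 [414. 153.  24.  27.] [ 0.75  -0.385  0.   ]
bottle top 0.72 [218. 267.  23.  20.] [0.436 0.157 0.   ]
bottle top 0.52 [309. 188.  23.  37.] [ 0.65  -0.086  0.   ]
cylinder top 0.61 [308. 188.  26.  39.] [ 0.652 -0.083  0.   ]
stirrer_top top 0.78 [308. 196.  52.  47.] [ 0.619 -0.084  0.042]
dish_top top 0.76 [364. 256.  38.  38.] [ 0.46  -0.232  0.012]
dish_top top 0.34 [345. 139.  32.  47.] [ 0.789 -0.188  0.012]
tile_top top 0.82 [222. 264.  48.  50.] [0.443 0.145 0.008]
cork_mat_top top 0.95 [295. 261.  37.  40.] [ 0.449 -0.048  0.008]
pipette_bulb top 0.63 [247. 206.  29.  16.] [0.596 0.079 0.02 ]
wash_bottle top 0.76 [343. 139.  28.  46.] [ 0.793 -0.185  0.   ]
```

View pics/top0.png

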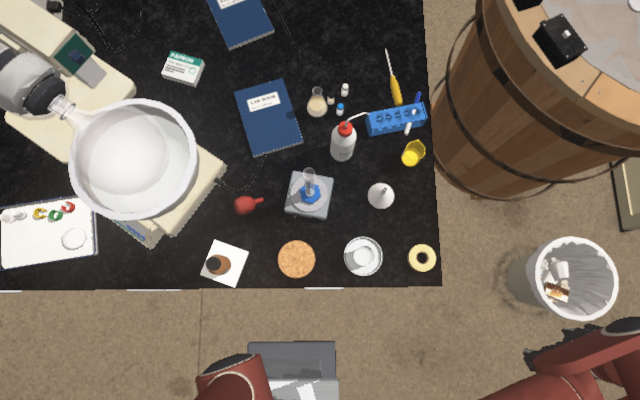

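View pics/side0.png

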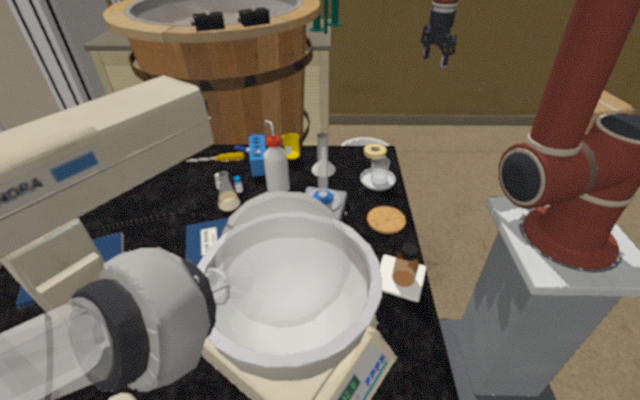

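The top view shows the cylinder on the stirrer (308,195), the beaker in the dish (363,257), the bottle on the tile (218,265) and the empty cork mat at (296,259). The yellow look-alike beaker is at (413,153), and the wash bottle (343,140) stands close behind the stirrer. The side view agrees.

I'll raise the arm, align it with the world axes and look from above.

```bash
python3 -m inch '[{"dz":-0.2,"rz":0.289},{"dz":-0.2,"rz":0.289},{"dz":-0.2,"rz":0.289},{"dz":-0.2,"rz":0.289},{"dz":-0.2,"rz":0.289}]' 1
python3 -m inch '[{"dx":0.15,"dy":-0.25},{"dx":0.15,"dy":-0.25},{"dx":0.15,"dy":-0.25},{"dx":0.15,"dy":-0.25},{"dx":0.15,"dy":-0.25}]'
python3 -m inch '[{"dx":0.15,"dy":-0.25},{"dx":0.15,"dy":-0.25},{"dx":0.15,"dy":-0.25},{"dx":0.15,"dy":-0.25},{"dx":0.15,"dy":-0.25}]'
python3 - <<'E'
from h import *
s=state(); print(s["time"],s["tool_pos"],s["tool_rot"],s["joint_pos"])
i=optics.camera_info("wrist"); save("wrist","w1.png"); print({k:np.round(v,3).tolist() for k,v in i.items()}, -np.array(i["R"]).T@i["t"])
for n,z in dict(beaker=.0,bottle=0,cylinder=0.042,stirrer_top=.042,dish_top=.012,tile_top=.008,cork_mat_top=.008,funnel=0,wash_bottle=0).items():
    for r in nets.boxes_of("wrist",n)[:2]:
      b=r["bbox"]; print(n,round(r["confidence"],2),np.round(b),onz("wrist",b[0],b[1],z,i).round(3))
E
```

```text
0.6 [ 0.2626887  -0.56710634  0.19723091] [3.31305778e-05 9.76569650e-01 2.15201575e-01 6.00865369e-06] [-1.25601731e+00  5.26548592e-02  1.61290113e+00  5.50919522e-06
  1.47596954e+00 -1.19017978e-01]
{'fx': 309.707, 'fy': 309.707, 'cx': 321.487, 'cy': 199.901, 'R': [[0.421, -0.907, 0.001], [-0.87, -0.403, 0.285], [-0.258, -0.12, -0.959]], 't': [-0.624, -0.037, 0.379]} [ 0.32890158 -0.53509896  0.37428566]validation failed for argument at $[0]...
validation failed for argument at $[0]...
validation failed for argument at $[0]...
```

View pics/w1.png

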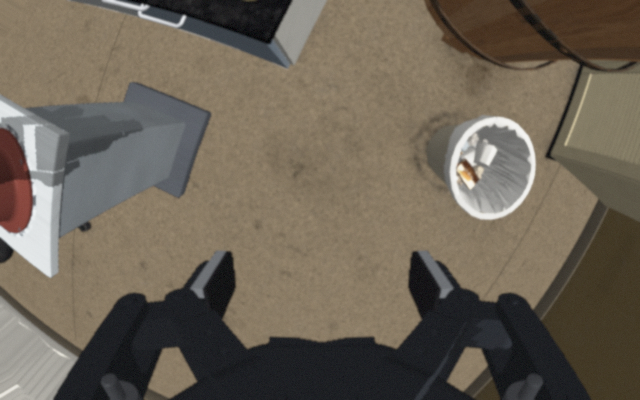

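All three calls were refused, so each row seems to need all six fields. The wrist picture shows only the floor, with the fingers at the lower left and right.

```bash
python3 -m inch '[{"dx":0,"dy":0,"dz":-0.2,"rx":0,"ry":0,"rz":0.289},{"dx":0,"dy":0,"dz":-0.2,"rx":0,"ry":0,"rz":0.289},{"dx":0,"dy":0,"dz":-0.2,"rx":0,"ry":0,"rz":0.289},{"dx":0,"dy":0,"dz":-0.2,"rx":0,"ry":0,"rz":0.289},{"dx":0,"dy":0,"dz":-0.2,"rx":0,"ry":0,"rz":0.289}]' 1 && 
python3 -m inch '[{"dx":0.12,"dy":-0.25,"dz":0,"rx":0,"ry":0,"rz":0},{"dx":0.12,"dy":-0.25,"dz":0,"rx":0,"ry":0,"rz":0},{"dx":0.12,"dy":-0.25,"dz":0,"rx":0,"ry":0,"rz":0},{"dx":0.12,"dy":-0.25,"dz":0,"rx":0,"ry":0,"rz":0},{"dx":0.12,"dy":-0.25,"dz":0,"rx":0,"ry":0,"rz":0}]' &&
python3 -m inch '[{"dx":0.12,"dy":-0.25,"dz":0,"rx":0,"ry":0,"rz":0},{"dx":0.12,"dy":-0.25,"dz":0,"rx":0,"ry":0,"rz":0},{"dx":0.12,"dy":-0.25,"dz":0,"rx":0,"ry":0,"rz":0},{"dx":0.12,"dy":-0.25,"dz":0,"rx":0,"ry":0,"rz":0},{"dx":0.12,"dy":-0.25,"dz":0,"rx":0,"ry":0,"rz":0}]'
python3 - <<'E'
from h import *
s=state(); print(s["time"],s["tool_pos"],s["tool_rot"],s["joint_pos"])
i=optics.camera_info("wrist"); save("wrist","w2.png"); print(-np.array(i["R"]).T@i["t"])
for n,z in dict(beaker=.0,bottle=0,cylinder=0.042,stirrer_top=.042,dish_top=.012,tile_top=.008,cork_mat_top=.008,funnel=0,wash_bottle=0).items():
    for r in nets.boxes_of("wrist",n)[:2]:
      b=r["bbox"]; print(n,round(r["confidence"],2),np.round(b),onz("wrist",b[0],b[1],z,i).round(3))
E
```

```text
time: 1.6
tool_pos: [0.2631, -0.5682, 0.3611]
tool_rot: [0.003, 1.0, 0.001, 0.001]
contact_force: [-0.4, -0.0, 0.0]
gripper_width: 0.996
grasp_force: 0.0
time: 2.1
tool_pos: [0.3594, -0.3633, 0.3544]
tool_rot: [-0.002, 1.0, 0.002, -0.001]
contact_force: [0.0, -0.7, -0.8]
gripper_width: 0.999
grasp_force: 0.0
time: 2.6
tool_pos: [0.4548, -0.1634, 0.3541]
tool_rot: [-0.001, 1.0, 0.002, -0.002]
contact_force: [-0.2, -0.2, 0.7]
gripper_width: 0.997
grasp_force: 0.0
2.6 [ 0.45484185 -0.16335027  0.35409989] [-0.00149242  0.99999438  0.00244927 -0.00173503] [-4.99554924e-01 -3.29308188e-01  1.70199724e+00  9.66599087e-04
  1.77338170e+00  1.06653520e+00]
[ 0.52840008 -0.16212908  0.53090014]
beaker 0.86 [362. 153.  38.  37.] [ 0.454 -0.231  0.   ]
beaker 0.72 [448.  10.  44.  14.] [ 0.726 -0.385  0.   ]
bottle 0.84 [147. 167.  51.  36.] [0.433 0.179 0.   ]
cylinder 0.71 [263.  35.  62.  68.] [ 0.651 -0.068  0.042]
stirrer_top 0.67 [278.  53.  84.  77.] [ 0.619 -0.092  0.042]
dish_top 0.94 [360. 150.  62.  60.] [ 0.46  -0.226  0.012]
tile_top 0.87 [165. 160.  50.  67.] [0.446 0.131 0.008]
cork_mat_top 0.59 [259. 152.  56.  61.] [ 0.456 -0.054  0.008]
funnel 0.77 [395.  55.  39.  42.] [ 0.627 -0.285  0.   ]
```

View pics/w2.png

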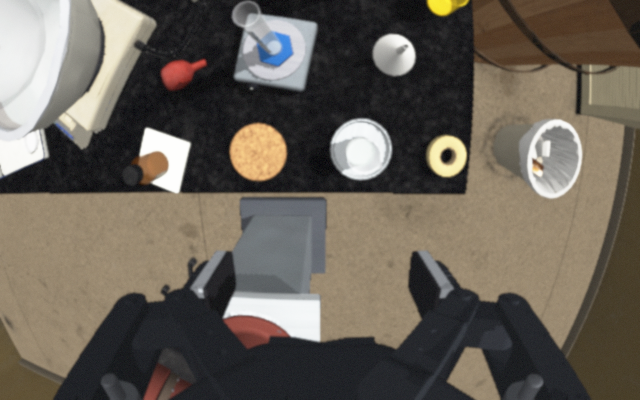

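The wrist view shows the cylinder's foot at (275,48) on the plate, the cork mat at (259,152), the dish with the beaker at (361,150), the tile at (165,160) and the funnel at (395,55). I'll move closer and measure the outlines.

```bash
cat >> h.py <<'E'
def outl(cam,n,z,info,k=0):
    rs=nets.outline_of(cam,n)
    if not rs: print(n,"none"); return None
    r=rs[k]; m=r["pixels"].astype(np.uint8)
    c=max(cv2.findContours(m,cv2.RETR_EXTERNAL,cv2.CHAIN_APPROX_NONE)[0],key=len)[:,0,:]
    P=np.array([onz(cam,u,v,z,info)[:2] for u,v in c])
    (x,y),rad=cv2.minEnclosingCircle(P.astype(np.float32)*1000)
    e=cv2.fitEllipse(P.astype(np.float32)*1000); q=cv2.minAreaRect(P.astype(np.float32)*1000)
    f=lambda a:[np.round(np.array(t),1).tolist() for t in a]
    print(n,round(r["confidence"],2),"circ",round(x,1),round(y,1),round(rad,1),"ell",f(e),"rect",f(q)); return m,P
E
python3 -m inch '[{"dx":0.07,"dy":-0.11,"dz":0,"rx":0,"ry":0,"rz":0},{"dx":0.12,"dy":-0.11,"dz":0,"rx":0,"ry":0,"rz":0},{"dx":0.12,"dy":-0.11,"dz":0,"rx":0,"ry":0,"rz":0},{"dx":0.12,"dy":-0.11,"dz":0,"rx":0,"ry":0,"rz":0},{"dx":0.12,"dy":-0.11,"dz":0,"rx":0,"ry":0,"rz":0}]'
python3 - <<'E'
from h import *
i=optics.camera_info("wrist"); im=save("wrist","w3.png"); print(state()["tool_pos"])
hsv=cv2.cvtColor(im,cv2.COLOR_RGB2HSV); m=cv2.inRange(hsv,(100,150,90),(125,255,255))
n,l,st,ce=cv2.connectedComponentsWithStats(m)
for k in range(1,n):
    if st[k,4]>80:
        print("blue",st[k],onz("wrist",*(st[k,:2]+st[k,2:4]/2),.05,i).round(4))
for n,z in dict(cylinder=.236,stirrer_top=.042,cork_mat_top=.008,dish_top=.012,tile_top=.008,beaker=.004).items(): outl("wrist",n,z,i)
E
```

```text
time: 3.6
tool_pos: [0.5506, -0.0793, 0.3568]
tool_rot: [0.0, 1.0, 0.0, -0.001]
contact_force: [-0.8, -1.0, 0.5]
gripper_width: 0.998
grasp_force: 0.0
[ 0.55025623 -0.0796632   0.35711444]
blue [281   0  27  24 165] [ 0.783  -0.0358  0.05  ]
blue [ 421    0   93   17 1255] [ 0.8138 -0.3218  0.05  ]
blue [311  92  23  34 187] [ 0.6254 -0.0794  0.05  ]
cylinder 0.65 circ 625.5 -84.2 18.0 ell [[625.4, -84.2], [33.3, 34.1], 156.6] rect [[625.3, -84.0], [32.6, 34.7], 42.5]
stirrer_top 0.62 circ 626.4 -84.5 77.0 ell [[625.7, -84.3], [128.2, 132.8], 54.4] rect [[622.6, -83.8], [113.2, 122.0], 78.6]
cork_mat_top 0.69 circ 456.3 -50.1 51.1 ell [[456.8, -49.9], [97.9, 99.4], 79.4] rect [[456.4, -49.7], [99.0, 99.3], 44.3]
dish_top 0.85 circ 463.0 -226.1 52.8 ell [[463.3, -226.4], [95.7, 97.4], 35.5] rect [[467.8, -223.4], [91.3, 104.4], 35.7]
tile_top 0.86 circ 448.6 139.7 67.8 ell [[451.8, 134.3], [101.8, 114.7], 115.8] rect [[448.2, 140.0], [100.8, 100.7], 69.2]
beaker 0.95 circ 447.2 -240.9 43.6 ell [[444.0, -238.6], [58.0, 88.5], 130.4] rect [[445.7, -239.2], [86.0, 58.5], 31.0]
```

View pics/w3.png

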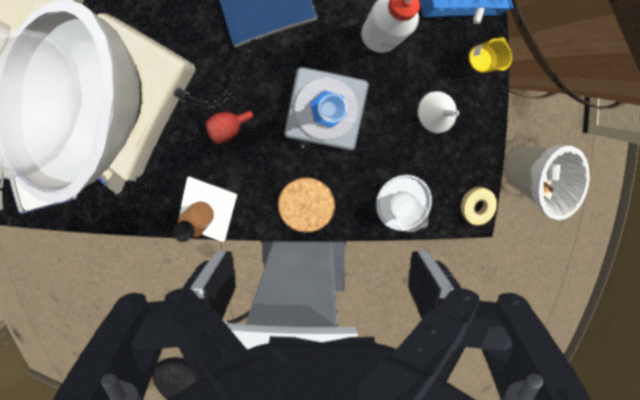

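The outlines fit the given sizes: the cork is at (0.456,-0.050), the dish at (0.463,-0.226), the tile at (0.448,0.140), and the cylinder at about (0.626,-0.085). Next I'll grip the cylinder.

```bash
python3 -m inch '[{"dx":0.05,"dy":0.006,"dz":0,"rx":0,"ry":0,"rz":0},{"dx":0.094,"dy":0.006,"dz":0,"rx":0,"ry":0,"rz":0},{"dx":0.094,"dy":0.006,"dz":0.05,"rx":0,"ry":0,"rz":0},{"dx":0.094,"dy":0.006,"dz":0.09,"rx":0,"ry":0,"rz":0},{"dx":0.094,"dy":0.006,"dz":0.09,"rx":0,"ry":0,"rz":0}]'
python3 - <<'E'
from h import *
i=optics.camera_info("wrist"); im=save("wrist","w4.png"); print(state()["tool_pos"]); print(proj("wrist",[.626,-.085,.236],i),proj("wrist",[.626,-.085,.054],i))
r=outl("wrist","cylinder",.236,i); print(cv2.boundingRect(r[0]))
E
```

```text
time: 4.45
tool_pos: [0.623, -0.0834, 0.2785]
tool_rot: [-0.001, 1.0, -0.0, -0.005]
contact_force: [0.3, -0.1, -0.9]
gripper_width: 1.005
grasp_force: 0.0
[ 0.62420709 -0.08371401  0.28226507]
[325.56778998 205.43248812] [324.18769109 162.09017966]
cylinder 0.92 circ 643.3 -85.8 31.6 ell [[644.3, -86.7], [28.5, 68.9], 94.5] rect [[643.4, -87.3], [63.1, 29.7], 6.2]
(305, 140, 44, 84)
```

View pics/w4.png

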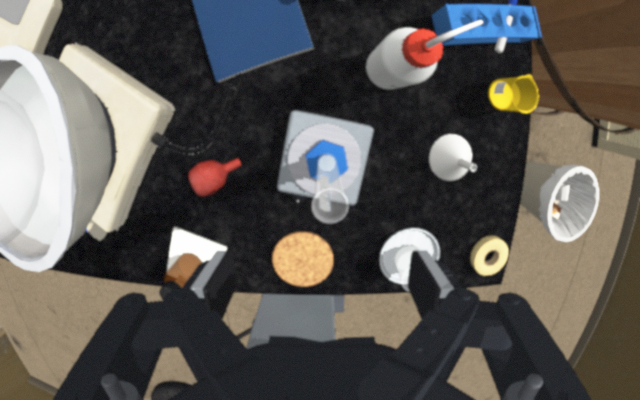

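The tube's top shows at (330,206), about 3 mm further toward -y than predicted, and the fingers straddle it well. I'll correct, descend and grip.

```bash
python3 -m inch '[{"dx":0,"dy":0.004,"dz":0.04,"rx":0,"ry":0,"rz":0},{"dx":0,"dy":0.004,"dz":0.08,"rx":0,"ry":0,"rz":0},{"dx":0,"dy":0.004,"dz":0.12,"rx":0,"ry":0,"rz":0},{"dx":0,"dy":0.004,"dz":0.12,"rx":0,"ry":0,"rz":0}]'
python3 -m inch '[{"dx":0,"dy":0,"dz":0,"rx":0,"ry":0,"rz":0},{"dx":0,"dy":0,"dz":0,"rx":0,"ry":0,"rz":0},{"dx":0,"dy":0,"dz":0,"rx":0,"ry":0,"rz":0},{"dx":0,"dy":0,"dz":0,"rx":0,"ry":0,"rz":0},{"dx":0,"dy":0,"dz":0,"rx":0,"ry":0,"rz":0}]' -1
python3 -m inch '[{"dx":0,"dy":0,"dz":0,"rx":0,"ry":0,"rz":0},{"dx":0,"dy":0,"dz":0,"rx":0,"ry":0,"rz":0},{"dx":0,"dy":0,"dz":0,"rx":0,"ry":0,"rz":0},{"dx":0,"dy":0,"dz":0,"rx":0,"ry":0,"rz":0},{"dx":0,"dy":0,"dz":0,"rx":0,"ry":0,"rz":0}]'
```

```text
time: 4.95
tool_pos: [0.6239, -0.0867, 0.1867]
tool_rot: [-0.001, 1.0, 0.0, -0.002]
contact_force: [-0.2, 0.1, -0.2]
gripper_width: 1.0
grasp_force: 0.0
time: 5.45
tool_pos: [0.6269, -0.0875, 0.1917]
tool_rot: [0.001, 1.0, 0.0, 0.002]
contact_force: [0.3, -0.8, 4.9]
gripper_width: 0.288
grasp_force: 58.6
time: 5.95
tool_pos: [0.627, -0.0874, 0.1917]
tool_rot: [0.001, 1.0, 0.0, 0.002]
contact_force: [-0.8, -1.2, 5.4]
gripper_width: 0.288
grasp_force: 58.7
```

```bash
python3 -m inch '[{"dx":0,"dy":0,"dz":-0.012,"rx":0,"ry":0,"rz":0},{"dx":0,"dy":0,"dz":-0.03,"rx":0,"ry":0,"rz":0},{"dx":0,"dy":0,"dz":-0.05,"rx":0,"ry":0,"rz":0},{"dx":0,"dy":0,"dz":-0.05,"rx":0,"ry":0,"rz":0}]'
python3 -m inch '[{"dx":-0.02,"dy":-0.005,"dz":0,"rx":0,"ry":0,"rz":0},{"dx":-0.05,"dy":-0.011,"dz":0,"rx":0,"ry":0,"rz":0},{"dx":-0.09,"dy":-0.02,"dz":0,"rx":0,"ry":0,"rz":0},{"dx":-0.125,"dy":-0.028,"dz":0,"rx":0,"ry":0,"rz":0},{"dx":-0.16,"dy":-0.036,"dz":0,"rx":0,"ry":0,"rz":0}]'
python3 -m inch '[{"dx":-0.03,"dy":-0.006,"dz":0,"rx":0,"ry":0,"rz":0},{"dx":-0.045,"dy":-0.01,"dz":0,"rx":0,"ry":0,"rz":0},{"dx":-0.052,"dy":-0.0115,"dz":0,"rx":0,"ry":0,"rz":0},{"dx":-0.052,"dy":-0.0115,"dz":0,"rx":0,"ry":0,"rz":0},{"dx":-0.052,"dy":-0.0115,"dz":0,"rx":0,"ry":0,"rz":0}]'
python3 - <<'E'
from h import *
i=optics.camera_info("wrist"); im=save("wrist","w5.png"); print(state()["tool_pos"])
for n,z in dict(stirrer_top=.042,cork_mat_top=.008,dish_top=.012,beaker=.004).items(): outl("wrist",n,z,i)
E
```

```text
time: 6.35
tool_pos: [0.6275, -0.0874, 0.2335]
tool_rot: [0.001, 1.0, 0.0, 0.003]
contact_force: [-0.3, -0.5, -0.0]
gripper_width: 0.285
grasp_force: 58.9
time: 6.85
tool_pos: [0.4965, -0.0579, 0.229]
tool_rot: [-0.0, 1.0, 0.0, -0.0]
contact_force: [-0.2, 0.3, -0.5]
gripper_width: 0.286
grasp_force: 59.0
time: 7.35
tool_pos: [0.4566, -0.0492, 0.2294]
tool_rot: [0.0, 1.0, 0.0, 0.0]
contact_force: [-0.4, 0.3, -0.4]
gripper_width: 0.287
grasp_force: 59.0
[ 0.45663007 -0.04920191  0.22925287]
stirrer_top 0.65 circ 623.2 -84.1 77.5 ell [[616.6, -85.0], [117.1, 135.9], 21.8] rect [[617.7, -83.0], [122.6, 114.4], 85.7]
cork_mat_top 0.96 circ 456.7 -49.7 49.9 ell [[457.6, -49.4], [91.3, 94.8], 90.3] rect [[464.6, -49.1], [83.6, 98.2], 5.9]
dish_top 0.79 circ 462.5 -227.5 53.2 ell [[462.7, -226.8], [97.1, 98.1], 19.7] rect [[465.1, -221.6], [92.5, 104.4], 60.1]
beaker 0.91 circ 447.8 -248.4 49.6 ell [[449.8, -249.1], [60.4, 97.8], 157.5] rect [[447.9, -248.3], [98.1, 62.6], 75.7]
```

View pics/w5.png

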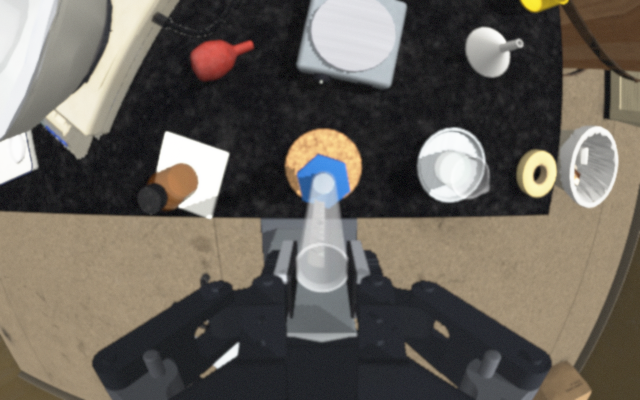

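The cylinder is held upright, with its foot over the cork at (323,180). I'll lower it in small steps.

```bash
python3 -m inch '[{"dx":0,"dy":0,"dz":0.03,"rx":0,"ry":0,"rz":0},{"dx":0,"dy":0,"dz":0.06,"rx":0,"ry":0,"rz":0},{"dx":0,"dy":0,"dz":0.078,"rx":0,"ry":0,"rz":0},{"dx":0,"dy":0,"dz":0.083,"rx":0,"ry":0,"rz":0},{"dx":0,"dy":0,"dz":0.083,"rx":0,"ry":0,"rz":0}]'
python3 -m inch '[{"dx":0,"dy":0,"dz":0.0015,"rx":0,"ry":0,"rz":0},{"dx":0,"dy":0,"dz":0.003,"rx":0,"ry":0,"rz":0},{"dx":0,"dy":0,"dz":0.004,"rx":0,"ry":0,"rz":0}]'
python3 -m inch '[{"dx":0,"dy":0,"dz":0.0015,"rx":0,"ry":0,"rz":0},{"dx":0,"dy":0,"dz":0.002,"rx":0,"ry":0,"rz":0},{"dx":0,"dy":0,"dz":0.002,"rx":0,"ry":0,"rz":0}]'
```

```text
time: 8.1
tool_pos: [0.456, -0.049, 0.1625]
tool_rot: [-0.0, 1.0, 0.0, -0.0]
contact_force: [0.1, 0.4, -0.7]
gripper_width: 0.284
grasp_force: 59.0
time: 8.4
tool_pos: [0.4567, -0.0492, 0.1605]
tool_rot: [0.0, 1.0, 0.0, 0.001]
contact_force: [-0.2, 0.5, -1.0]
gripper_width: 0.287
grasp_force: 59.0
time: 8.7
tool_pos: [0.4561, -0.049, 0.158]
tool_rot: [-0.0, 1.0, 0.0, 0.0]
contact_force: [0.1, 0.2, -1.0]
gripper_width: 0.295
grasp_force: 59.0
```

```bash
python3 -m inch '[{"dx":0,"dy":0,"dz":0.0012,"rx":0,"ry":0,"rz":0},{"dx":0,"dy":0,"dz":0.0024,"rx":0,"ry":0,"rz":0},{"dx":0,"dy":0,"dz":0.0024,"rx":0,"ry":0,"rz":0}]'
python3 -m inch '[{"dx":0,"dy":0,"dz":0.0012,"rx":0,"ry":0,"rz":0},{"dx":0,"dy":0,"dz":0.0018,"rx":0,"ry":0,"rz":0},{"dx":0,"dy":0,"dz":0.0018,"rx":0,"ry":0,"rz":0}]'
```

```text
time: 9.0
tool_pos: [0.4571, -0.0493, 0.1577]
tool_rot: [0.0, 1.0, 0.0, 0.001]
contact_force: [-0.4, -0.0, 5.2]
gripper_width: 0.286
grasp_force: 59.7
time: 9.3
tool_pos: [0.4579, -0.0495, 0.1577]
tool_rot: [0.001, 1.0, 0.0, 0.002]
contact_force: [-1.2, -0.3, 9.2]
gripper_width: 0.287
grasp_force: 60.2
```

```bash
python3 -m inch '[{"dx":0,"dy":0,"dz":-0.003,"rx":0,"ry":0,"rz":0},{"dx":0,"dy":0,"dz":-0.003,"rx":0,"ry":0,"rz":0},{"dx":0,"dy":0,"dz":-0.003,"rx":0,"ry":0,"rz":0},{"dx":0,"dy":0,"dz":-0.003,"rx":0,"ry":0,"rz":0},{"dx":0,"dy":0,"dz":-0.003,"rx":0,"ry":0,"rz":0}]' 1
python3 -m inch '[{"dx":0,"dy":0,"dz":-0.04,"rx":0,"ry":0,"rz":0},{"dx":0,"dy":0,"dz":-0.1,"rx":0,"ry":0,"rz":0},{"dx":0,"dy":0,"dz":-0.16,"rx":0,"ry":0,"rz":0},{"dx":0,"dy":0,"dz":-0.16,"rx":0,"ry":0,"rz":0}]'
python3 -m inch '[{"dx":-0.03,"dy":0.06,"dz":0,"rx":0,"ry":0,"rz":0},{"dx":-0.05,"dy":0.11,"dz":0,"rx":0,"ry":0,"rz":0},{"dx":-0.06,"dy":0.16,"dz":0,"rx":0,"ry":0,"rz":0},{"dx":-0.06,"dy":0.22,"dz":0,"rx":0,"ry":0,"rz":0},{"dx":-0.06,"dy":0.22,"dz":0,"rx":0,"ry":0,"rz":0}]'
python3 - <<'E'
from h import *
i=optics.camera_info("wrist"); im=save("wrist","w6.png"); print(state()["tool_pos"],-np.array(i["R"]).T@i["t"])
for n,z in dict(stirrer_top=.042,cork_mat_top=.008,cylinder=.202,dish_top=.012,beaker=.074).items(): outl("wrist",n,z,i)
b=[int(x) for x in nets.boxes_of("wrist","dish_top")[0]["bbox"]]; u,v=b[0]-60,b[1]-50; u=max(u,0);v=max(v,0); print(u,v)
cv2.imwrite("pics/w6c.png",cv2.resize(im[v:v+100,u:u+120,::-1],None,fx=5,fy=5,interpolation=2))
for z in (.004,.074): print(proj("wrist",[.463,-.227,z],i))
E
```

```text
time: 9.8
tool_pos: [0.4558, -0.0489, 0.1566]
tool_rot: [-0.0, 1.0, 0.0, -0.0]
contact_force: [0.4, -0.2, -0.2]
gripper_width: 0.999
grasp_force: 0.0
time: 10.2
tool_pos: [0.4593, -0.0499, 0.2936]
tool_rot: [0.002, 1.0, 0.0, 0.007]
contact_force: [-0.0, 0.1, 1.2]
gripper_width: 1.002
grasp_force: 0.0
time: 10.7
tool_pos: [0.407, -0.2291, 0.2839]
tool_rot: [0.0, 1.0, -0.003, -0.001]
contact_force: [-0.8, 0.3, 0.2]
gripper_width: 1.0
grasp_force: 0.0
[ 0.40740587 -0.22695724  0.28397822] [ 0.48028039 -0.22806784  0.46082023]
stirrer_top none
cork_mat_top 0.97 circ 455.8 -50.9 51.5 ell [[456.5, -51.5], [93.6, 94.1], 14.9] rect [[456.6, -51.7], [98.4, 99.2], 87.7]
cylinder 0.64 circ 462.3 -89.2 53.5 ell [[461.7, -94.2], [29.0, 127.4], 8.0] rect [[462.6, -89.2], [34.0, 106.7], 5.0]
dish_top 0.95 circ 462.2 -228.2 52.2 ell [[462.2, -227.4], [100.4, 101.5], 56.1] rect [[461.9, -227.4], [101.3, 101.5], 29.2]
beaker 0.81 circ 457.3 -225.8 28.7 ell [[459.0, -225.4], [51.5, 54.3], 157.7] rect [[459.5, -225.6], [53.4, 51.4], 89.6]
262 74
[320.69482818 121.6301284 ]
[320.5746457  123.74729298]
```

View pics/w6c.png

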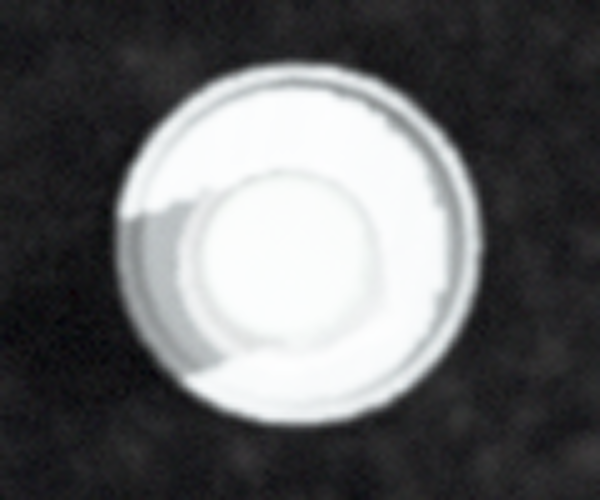

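The crop shows the dish ring with the beaker's rim inside, from about (178,168) to (385,355). The lip is not clear, so I'll stretch the contrast.

```bash
python3 - <<'E'
from h import *
i=optics.camera_info("wrist")
im=cv2.imread("pics/w6.png")
g=im[74:174,262:382].min(2).astype(float); g=np.clip((g-150)/(255-150),0,1)**3*255
a=cv2.resize(g.astype(np.uint8),None,fx=5,fy=5,interpolation=2)
im5=cv2.imread("pics/w5.png"); g5=im5[120:215,405:505].min(2).astype(float); g5=np.clip((g5-120)/135,0,1)**2*255
b=cv2.resize(g5.astype(np.uint8),(500,500),interpolation=2)
cv2.imwrite("pics/w6d.png",cv2.resize(np.hstack([a,b]),(800,364)))
m,P=outl("wrist","beaker",.074,i)
c=np.array([.459,-.2255]); d=P-c; an=np.degrees(np.arctan2(d[:,1],d[:,0])); r=np.hypot(*d.T)*1000
for k in range(-180,180,20):
    s=(an>=k)&(an<k+20); print(k,r[s].mean().round(1),end="; ")
E
```

```text
beaker 0.81 circ 459.1 -220.2 28.8 ell [[460.8, -219.8], [51.7, 54.5], 158.2] rect [[461.2, -220.0], [51.6, 53.6], 0.1]
-180 22.6; -160 21.6; -140 23.0; -120 21.6; -100 20.6; -80 21.1; -60 22.3; -40 24.1; -20 26.4; 0 28.6; 20 30.5; 40 32.1; 60 33.1; 80 32.3; 100 31.2; 120 29.1; 140 26.4; 160 24.2;
```

View pics/w6d.png

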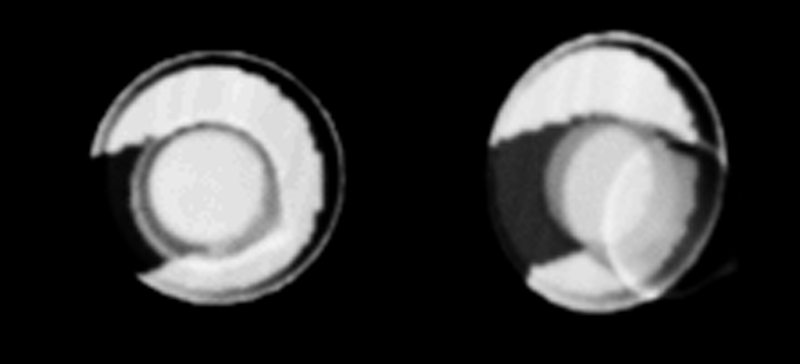

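In the contrast picture the lip points right and down, about 25° below image right. That puts it at world direction (-0.42,-0.9), so the grip line should be along (0.9,-0.42). The beaker's centre is at about (0.460,-0.2255). I'll turn the tool by -65° above it.

```bash
python3 -m inch '[{"dx":0.03,"dy":0,"dz":0,"rx":0,"ry":0,"rz":-0.09},{"dx":0.065,"dy":0,"dz":0,"rx":0,"ry":0,"rz":-0.19},{"dx":0.065,"dy":0,"dz":0,"rx":0,"ry":0,"rz":-0.29},{"dx":0.065,"dy":0,"dz":0,"rx":0,"ry":0,"rz":-0.39},{"dx":0.065,"dy":0,"dz":0,"rx":0,"ry":0,"rz":-0.48}]'
python3 -m inch '[{"dx":0,"dy":0,"dz":0.03,"rx":0,"ry":0,"rz":-0.09},{"dx":0,"dy":0,"dz":0.09,"rx":0,"ry":0,"rz":-0.19},{"dx":0,"dy":0,"dz":0.15,"rx":0,"ry":0,"rz":-0.273},{"dx":0,"dy":0,"dz":0.18,"rx":0,"ry":0,"rz":-0.273},{"dx":0,"dy":0,"dz":0.18,"rx":0,"ry":0,"rz":-0.273}]'
python3 - <<'E'
from h import *
import time
i=optics.camera_info("wrist"); im=save("wrist","w7.png"); s=state();print(s["tool_pos"],s["tool_rot"],s["joint_pos"])
print([proj("wrist",[.460,-.2255,z],i).round() for z in (.004,.074)])
E
```

```text
time: 11.6
tool_pos: [0.4606, -0.2242, 0.285]
tool_rot: [-0.0, 0.934, 0.356, -0.0]
contact_force: [0.2, -0.5, -0.5]
gripper_width: 1.002
grasp_force: 0.0
time: 12.1
tool_pos: [0.4575, -0.2223, 0.136]
tool_rot: [-0.004, 0.844, 0.536, -0.002]
contact_force: [-0.1, 0.1, 0.0]
gripper_width: 0.997
grasp_force: 0.0
[ 0.459269   -0.22363783  0.13938672] [-1.79019997e-03  8.44375842e-01  5.35747766e-01 -7.51692176e-04] [-5.98940078e-01 -1.78823617e-01  1.93180315e+00  3.52157821e-05
  1.39249619e+00 -1.58938617e-01]
[array([326., 185.]), array([327., 206.])]
```

View pics/w7.png

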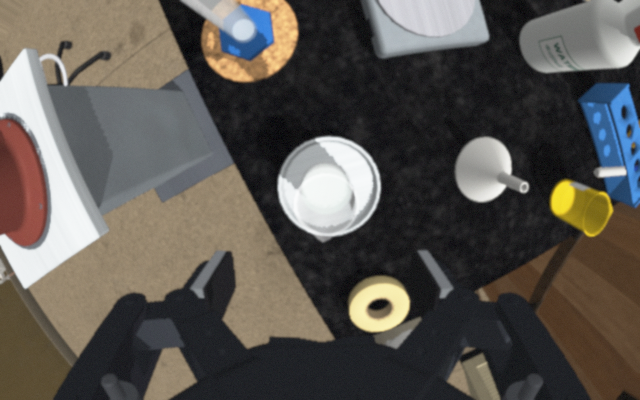

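The lip points straight down the image at (323,238), along tool -x, so the grip line is right and the rim is centred. I'll descend and grip.

```bash
python3 -m inch '[{"dx":0,"dy":0,"dz":0.05,"rx":0,"ry":0,"rz":0},{"dx":0,"dy":0,"dz":0.1,"rx":0,"ry":0,"rz":0},{"dx":0,"dy":0,"dz":0.138,"rx":0,"ry":0,"rz":0},{"dx":0,"dy":0,"dz":0.138,"rx":0,"ry":0,"rz":0},{"dx":0,"dy":0,"dz":0.138,"rx":0,"ry":0,"rz":0}]'
python3 -m inch '[{"dx":0,"dy":0,"dz":0,"rx":0,"ry":0,"rz":0},{"dx":0,"dy":0,"dz":0,"rx":0,"ry":0,"rz":0},{"dx":0,"dy":0,"dz":0,"rx":0,"ry":0,"rz":0},{"dx":0,"dy":0,"dz":0,"rx":0,"ry":0,"rz":0},{"dx":0,"dy":0,"dz":0,"rx":0,"ry":0,"rz":0}]' -1
python3 -m inch '[{"dx":0,"dy":0,"dz":-0.01,"rx":0,"ry":0,"rz":0},{"dx":0,"dy":0,"dz":-0.03,"rx":0,"ry":0,"rz":0},{"dx":0,"dy":0,"dz":-0.06,"rx":0,"ry":0,"rz":0},{"dx":0,"dy":0,"dz":-0.1,"rx":0,"ry":0,"rz":0},{"dx":0,"dy":0,"dz":-0.1,"rx":0,"ry":0,"rz":0}]'
python3 - <<'E'
from h import *
i=optics.camera_info("wrist"); im=save("wrist","w8.png"); s=state();print(s["tool_pos"],s["tool_rot"])
outl("wrist","stirrer_top",.042,i)
# plate: bright disc on stirrer from w5 fit with top camera too
im=save("top","t8.png"); j=optics.camera_info("top")
outl("top","stirrer_top",.042,j)
E
```

```text
time: 12.65
tool_pos: [0.4618, -0.2258, 0.0331]
tool_rot: [0.001, 0.845, 0.535, 0.001]
contact_force: [0.4, -0.1, 0.4]
gripper_width: 0.999
grasp_force: 0.0
time: 13.15
tool_pos: [0.4617, -0.2261, 0.0339]
tool_rot: [0.002, 0.845, 0.535, 0.001]
contact_force: [-3.3, 1.5, 9.7]
gripper_width: 0.569
grasp_force: 60.3
time: 13.65
tool_pos: [0.4634, -0.2272, 0.1167]
tool_rot: [0.005, 0.845, 0.535, 0.002]
contact_force: [1.5, -1.2, -0.5]
gripper_width: 0.573
grasp_force: 62.0
[ 0.46210845 -0.2263191   0.11407473] [0.00306532 0.84463776 0.53532783 0.00133245]
stirrer_top 0.72 circ 612.4 -119.3 61.4 ell [[603.8, -122.4], [45.3, 148.5], 75.7] rect [[610.9, -126.4], [46.3, 120.4], 73.1]
stirrer_top 0.8 circ 620.2 -85.4 78.8 ell [[619.7, -85.7], [130.6, 138.0], 96.1] rect [[617.4, -86.1], [118.3, 128.3], 79.3]
```

View pics/w8.png

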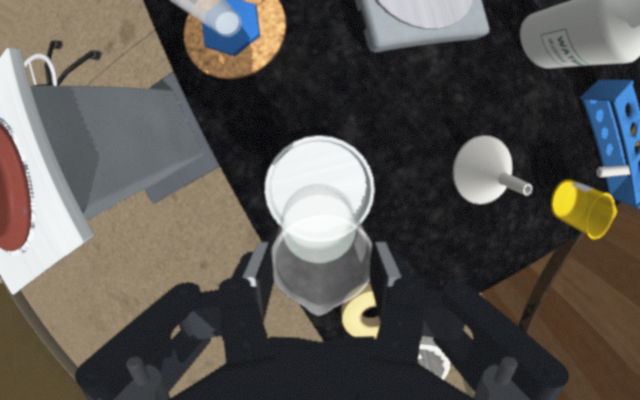

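The beaker is held and hangs upright at (320,240). I'll carry it most of the way to the stirrer and measure the plate again.

```bash
python3 -m inch '[{"dx":0.02,"dy":0.009,"dz":0,"rx":0,"ry":0,"rz":0},{"dx":0.06,"dy":0.027,"dz":-0.02,"rx":0,"ry":0,"rz":0},{"dx":0.09,"dy":0.04,"dz":-0.02,"rx":0,"ry":0,"rz":0},{"dx":0.11,"dy":0.049,"dz":-0.02,"rx":0,"ry":0,"rz":0},{"dx":0.11,"dy":0.049,"dz":-0.02,"rx":0,"ry":0,"rz":0}]'
python3 - <<'E'
from h import *
i=optics.camera_info("wrist"); im=save("wrist","w9.png"); s=state();print(s["tool_pos"])
r=outl("wrist","stirrer_top",.042,i)
print([proj("wrist",[.624,-.085,.042],i)],[proj("wrist",[.624+.05*np.cos(a),-.085+.05*np.sin(a),.042],i).round() for a in (0,1.57,3.14,4.71)])
np.save("i9.npy",i,allow_pickle=True)
E
```

```text
time: 14.35
tool_pos: [0.5333, -0.1606, 0.1249]
tool_rot: [-0.001, 0.844, 0.536, -0.001]
contact_force: [-0.3, -0.4, -1.3]
gripper_width: 0.569
grasp_force: 62.1
[ 0.53250985 -0.16138938  0.1248987 ]
stirrer_top 0.85 circ 623.8 -85.4 75.9 ell [[623.0, -84.9], [127.4, 130.2], 81.6] rect [[619.6, -84.2], [111.4, 120.3], 78.8]
[array([382.12700385,  72.94263727])] [array([433.,  53.]), array([357.,  21.]), array([328.,  96.]), array([405., 127.])]
```

View pics/w9.png

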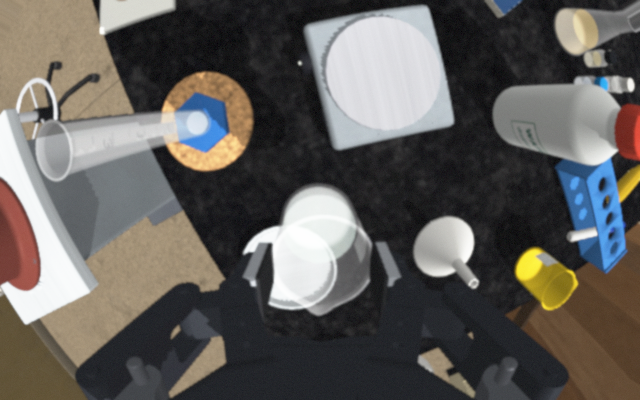

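The plate is centred at (382,72), against a predicted (382,73), so the stirrer is at (0.624,-0.085). I'll move above it and check the beaker's offset in the grip.

```bash
python3 -m inch '[{"dx":0.04,"dy":0.018,"dz":0,"rx":0,"ry":0,"rz":0},{"dx":0.09,"dy":0.04,"dz":0,"rx":0,"ry":0,"rz":0},{"dx":0.12,"dy":0.054,"dz":0,"rx":0,"ry":0,"rz":0},{"dx":0.136,"dy":0.061,"dz":0,"rx":0,"ry":0,"rz":0},{"dx":0.136,"dy":0.061,"dz":0,"rx":0,"ry":0,"rz":0}]'
python3 - <<'E'
from h import *
i=np.load("i9.npy",allow_pickle=True).item(); p=np.array([.5325,-.1614,.1249])
for dz in (.041,-.029): print(proj("wrist",p+[0,0,dz],i))
im=cv2.imread("pics/w9.png"); cv2.imwrite("pics/w9c.png",cv2.resize(im[170:330,240:400],None,fx=3.5,fy=3.5,interpolation=2))
s=state(); print(s["tool_pos"],s["tool_rot"])
E
```

```text
time: 14.95
tool_pos: [0.6237, -0.0845, 0.126]
tool_rot: [-0.0, 0.844, 0.536, -0.001]
contact_force: [-0.1, -1.0, 0.0]
gripper_width: 0.57
grasp_force: 62.2
[320.99662516 266.54025111]
[321.31967533 218.571813  ]
[ 0.62366845 -0.08448226  0.12598762] [-3.42917088e-04  8.44407889e-01  5.35700363e-01 -5.65658863e-04]
```

View pics/w9c.png

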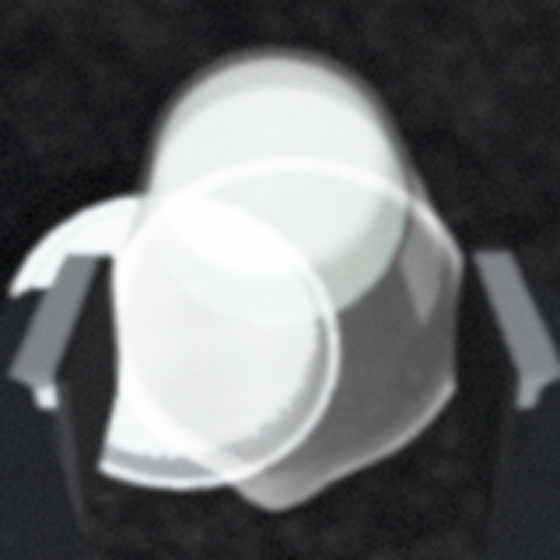

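The crop shows the bottom disc centred near (320,224) and the rim near (322,260), with the lip at the bottom. Next I'll compare these with a model, using both an upright and a tilted beaker.

```bash
python3 - <<'E'
from h import *
i=np.load("i9.npy",allow_pickle=True).item(); p=np.array([.5325,-.1614,.1249])
ax=np.array([.4268,.9043,0]);ay=np.array([.9043,-.4268,0])
def ext(r,dz,off=0,tilt=0):
    a=np.linspace(0,6.283,72); P=[]
    for t in a:
        x,z=r*np.cos(t),dz-.016; X=x*np.cos(tilt)-z*np.sin(tilt)+off; Z=x*np.sin(tilt)+z*np.cos(tilt)+.016
        P.append(proj("wrist",p+X*ax+r*np.sin(t)*ay+[0,0,Z],i))
    P=(np.array(P)-[240,170])*3.5; return P.min(0).round().tolist()+P.max(0).round().tolist()
for til in (0,-.06,-.12,.06):
  print(til,"rim",ext(.0265,.0405,0,til),"bot",ext(.0245,-.0295,0,til))
print("lower10 rim",ext(.0265,.0305),"bot",ext(.0245,-.0395))
save("side","s10.png")
j=optics.camera_info("side")
m,P=outl("side","beaker",.1,j)
for dz in(.0405,-.0295): print(proj("side",np.array([.624,-.0845,.126+dz]),j))
v,u=np.nonzero(m); print(u.min(),u.max(),v.min(),v.max())
for vv in range(v.min(),v.max()+1,4): print(vv,u[v==vv].min(),u[v==vv].max(),end=";")
E
```

```text
0 rim [99.0, 162.0, 468.0, 484.0] bot [164.0, 52.0, 405.0, 278.0]
-0.06 rim [99.0, 148.0, 469.0, 482.0] bot [165.0, 64.0, 405.0, 293.0]
-0.12 rim [98.0, 135.0, 469.0, 480.0] bot [165.0, 76.0, 404.0, 307.0]
0.06 rim [100.0, 177.0, 467.0, 485.0] bot [164.0, 40.0, 406.0, 263.0]
lower10 rim [110.0, 138.0, 458.0, 448.0] bot [169.0, 40.0, 400.0, 258.0]
beaker 0.9 circ 730.1 -269.3 73.1 ell [[724.3, -276.5], [48.0, 157.4], 9.1] rect [[722.9, -270.4], [47.6, 145.8], 9.3]
[322.49683802 160.95541159]
[322.58659647 183.51780996]
282 298 133 158
133 285 295;137 282 297;141 283 298;145 283 298;149 284 298;153 286 298;157 288 295;
```

The extents match an upright, centred beaker, so I'll lower it.

```bash
python3 -m inch '[{"dx":0,"dy":0,"dz":0.025,"rx":0,"ry":0,"rz":0},{"dx":0,"dy":0,"dz":0.048,"rx":0,"ry":0,"rz":0},{"dx":0,"dy":0,"dz":0.059,"rx":0,"ry":0,"rz":0},{"dx":0,"dy":0,"dz":0.061,"rx":0,"ry":0,"rz":0},{"dx":0,"dy":0,"dz":0.061,"rx":0,"ry":0,"rz":0}]'
python3 -m inch '[{"dx":0,"dy":0,"dz":0.0015,"rx":0,"ry":0,"rz":0},{"dx":0,"dy":0,"dz":0.003,"rx":0,"ry":0,"rz":0},{"dx":0,"dy":0,"dz":0.003,"rx":0,"ry":0,"rz":0}]'
python3 -m inch '[{"dx":0,"dy":0,"dz":0.0015,"rx":0,"ry":0,"rz":0},{"dx":0,"dy":0,"dz":0.003,"rx":0,"ry":0,"rz":0},{"dx":0,"dy":0,"dz":0.003,"rx":0,"ry":0,"rz":0}]'
```

```text
time: 15.55
tool_pos: [0.6235, -0.0852, 0.0781]
tool_rot: [0.0, 0.845, 0.535, -0.0]
contact_force: [0.3, -0.6, -0.1]
gripper_width: 0.572
grasp_force: 62.2
time: 15.85
tool_pos: [0.6241, -0.0847, 0.076]
tool_rot: [0.0, 0.845, 0.535, 0.0]
contact_force: [0.5, 0.2, -1.8]
gripper_width: 0.567
grasp_force: 62.2
time: 16.15
tool_pos: [0.6236, -0.0845, 0.0728]
tool_rot: [-0.0, 0.845, 0.535, -0.0]
contact_force: [-0.3, -0.7, -0.8]
gripper_width: 0.574
grasp_force: 62.2
```

```bash
python3 -m inch '[{"dx":0,"dy":0,"dz":0.0012,"rx":0,"ry":0,"rz":0},{"dx":0,"dy":0,"dz":0.0024,"rx":0,"ry":0,"rz":0},{"dx":0,"dy":0,"dz":0.0024,"rx":0,"ry":0,"rz":0}]'
python3 -m inch '[{"dx":0,"dy":0,"dz":0.001,"rx":0,"ry":0,"rz":0},{"dx":0,"dy":0,"dz":0.002,"rx":0,"ry":0,"rz":0},{"dx":0,"dy":0,"dz":0.002,"rx":0,"ry":0,"rz":0}]'
```

```text
time: 16.45
tool_pos: [0.624, -0.0845, 0.0722]
tool_rot: [-0.0, 0.845, 0.535, 0.0]
contact_force: [-2.7, 1.1, 4.6]
gripper_width: 0.574
grasp_force: 63.0
time: 16.75
tool_pos: [0.6242, -0.0844, 0.0721]
tool_rot: [-0.0, 0.845, 0.535, 0.0]
contact_force: [-5.9, 2.0, 11.6]
gripper_width: 0.573
grasp_force: 64.0
```

```bash
python3 -m inch '[{"dx":0,"dy":0,"dz":-0.0025,"rx":0,"ry":0,"rz":0},{"dx":0,"dy":0,"dz":-0.0025,"rx":0,"ry":0,"rz":0},{"dx":0,"dy":0,"dz":-0.0025,"rx":0,"ry":0,"rz":0},{"dx":0,"dy":0,"dz":-0.0025,"rx":0,"ry":0,"rz":0},{"dx":0,"dy":0,"dz":-0.0025,"rx":0,"ry":0,"rz":0}]' 1
python3 -m inch '[{"dx":0,"dy":0,"dz":-0.04,"rx":0,"ry":0,"rz":0},{"dx":0,"dy":0,"dz":-0.09,"rx":0,"ry":0,"rz":0},{"dx":0,"dy":0,"dz":-0.15,"rx":0,"ry":0,"rz":0},{"dx":0,"dy":0,"dz":-0.21,"rx":0,"ry":0,"rz":0},{"dx":0,"dy":0,"dz":-0.25,"rx":0,"ry":0,"rz":0}]'
python3 -m inch '[{"dx":0.012,"dy":-0.04,"dz":0,"rx":0,"ry":0,"rz":0.09},{"dx":0.025,"dy":-0.08,"dz":0,"rx":0,"ry":0,"rz":0.19},{"dx":0.037,"dy":-0.12,"dz":0,"rx":0,"ry":0,"rz":0.29},{"dx":0.05,"dy":-0.16,"dz":0,"rx":0,"ry":0,"rz":0.39},{"dx":0.062,"dy":-0.191,"dz":0,"rx":0,"ry":0,"rz":0.48}]'
python3 -m inch '[{"dx":-0.02,"dy":-0.046,"dz":0,"rx":0,"ry":0,"rz":0.09},{"dx":-0.04,"dy":-0.09,"dz":0,"rx":0,"ry":0,"rz":0.19},{"dx":-0.06,"dy":-0.14,"dz":0,"rx":0,"ry":0,"rz":0.273},{"dx":-0.079,"dy":-0.184,"dz":0,"rx":0,"ry":0,"rz":0.273},{"dx":-0.079,"dy":-0.184,"dz":0,"rx":0,"ry":0,"rz":0.273}]'
python3 -m inch '[{"dx":0,"dy":0,"dz":0,"rx":0,"ry":0,"rz":0},{"dx":0,"dy":0,"dz":0,"rx":0,"ry":0,"rz":0}]'
python3 - <<'E'
from h import *
s=state();i=optics.camera_info("wrist"); im=save("wrist","w11.png"); print(s["tool_pos"],s["tool_rot"],-np.array(i["R"]).T@i["t"])
for n,z in dict(bottle=.098+.008,tile_top=.008,cork_mat_top=.008).items(): outl("wrist",n,z,i)
hsv=cv2.cvtColor(im,cv2.COLOR_RGB2HSV); rs=nets.outline_of("wrist","bottle")
m=rs[0]["pixels"]; v,u=np.nonzero(m); print(u.min(),u.max(),v.min(),v.max())
cap=m&(hsv[...,2]<60); n,l,st,ce=cv2.connectedComponentsWithStats(cap.astype(np.uint8))
for k in range(1,n):
    if st[k,4]>40: print("dark",st[k],onz("wrist",*(st[k,:2]+st[k,2:4]/2-.5),.106,i))
b=onz
print("pred",[proj("wrist",[.448,.14,z],i).round() for z in(.008,.106)])
E
```

```text
time: 17.25
tool_pos: [0.6236, -0.0846, 0.0711]
tool_rot: [-0.0, 0.845, 0.535, -0.0]
contact_force: [-0.7, 0.6, 1.4]
gripper_width: 1.001
grasp_force: 0.0
time: 17.75
tool_pos: [0.6248, -0.0849, 0.2761]
tool_rot: [0.002, 0.845, 0.535, 0.002]
contact_force: [0.8, -0.1, -0.0]
gripper_width: 1.0
grasp_force: 0.0
time: 18.25
tool_pos: [0.5055, 0.0264, 0.2714]
tool_rot: [-0.0, 0.98, 0.201, 0.0]
contact_force: [0.7, -0.2, 0.3]
gripper_width: 0.997
grasp_force: 0.0
time: 18.75
tool_pos: [0.388, 0.1375, 0.2719]
tool_rot: [-0.001, 1.0, 0.002, 0.001]
contact_force: [0.8, -1.1, -0.5]
gripper_width: 1.0
grasp_force: 0.0
time: 18.95
tool_pos: [0.3906, 0.1348, 0.2715]
tool_rot: [0.0, 1.0, -0.0, 0.0]
contact_force: [0.2, 0.1, 0.3]
gripper_width: 1.0
grasp_force: 0.0
[0.3906349  0.13482391 0.27147832] [ 1.51364996e-04  9.99999972e-01 -1.69845939e-04  6.16920002e-05] [0.46356055 0.13622949 0.44852151]
bottle 0.95 circ 443.6 146.0 24.4 ell [[443.6, 146.8], [44.5, 47.1], 54.9] rect [[443.0, 147.2], [45.2, 46.7], 89.8]
tile_top 0.63 circ 446.4 141.6 68.8 ell [[446.8, 141.6], [115.0, 115.8], 20.6] rect [[446.6, 141.2], [100.4, 100.8], 69.7]
cork_mat_top 0.64 circ 456.1 -48.5 50.6 ell [[456.5, -48.0], [91.5, 93.1], 153.8] rect [[456.4, -47.2], [96.8, 95.5], 2.0]
291 332 108 150
dark [297 119  27  27 569] [0.43974153 0.14877187 0.106     ]
pred [array([319., 121.]), array([318., 125.])]
```

The bottle is at (0.440,0.148) and the tile at (0.4475,0.141). Next I'll grip the bottle.

```bash
python3 -m inch '[{"dx":0.05,"dy":-0.0165,"dz":0.02,"rx":0,"ry":0,"rz":0},{"dx":0.062,"dy":-0.0165,"dz":0.07,"rx":0,"ry":0,"rz":0},{"dx":0.062,"dy":-0.0165,"dz":0.13,"rx":0,"ry":0,"rz":0},{"dx":0.062,"dy":-0.0165,"dz":0.16,"rx":0,"ry":0,"rz":0},{"dx":0.062,"dy":-0.0165,"dz":0.16,"rx":0,"ry":0,"rz":0}]'
python3 - <<'E'
from h import *
i=optics.camera_info("wrist"); s=state(); im=save("wrist","w12.png"); print(s["tool_pos"])
rs=nets.outline_of("wrist","bottle"); m=rs[0]["pixels"]; hsv=cv2.cvtColor(im,cv2.COLOR_RGB2HSV)
cap=m&(hsv[...,2]<60); n,l,st,ce=cv2.connectedComponentsWithStats(cap.astype(np.uint8))
for k in range(1,n):
    if st[k,4]>60: print("dark",st[k],onz("wrist",*(st[k,:2]+st[k,2:4]/2-.5),.106,i),proj("wrist",[.44,.148,.106],i))
v,u=np.nonzero(m); print(u.min(),u.max(),v.min(),v.max())
E
```

```text
time: 19.7
tool_pos: [0.4366, 0.1476, 0.1384]
tool_rot: [0.001, 1.0, -0.0, -0.005]
contact_force: [-0.6, -0.6, -0.5]
gripper_width: 1.0
grasp_force: 0.0
[0.43663843 0.14756977 0.13836785]
dark [ 299  183   44   47 1612] [0.44253505 0.14956485 0.106     ] [322.70016142 209.38044118]
291 353 152 230
```

```bash
python3 -m inch '[{"dx":0.002,"dy":-0.001,"dz":0.04,"rx":0,"ry":0,"rz":0},{"dx":0.002,"dy":-0.001,"dz":0.08,"rx":0,"ry":0,"rz":0},{"dx":0.002,"dy":-0.001,"dz":0.11,"rx":0,"ry":0,"rz":0},{"dx":0.002,"dy":-0.001,"dz":0.122,"rx":0,"ry":0,"rz":0},{"dx":0.002,"dy":-0.001,"dz":0.122,"rx":0,"ry":0,"rz":0}]'
python3 -m inch '[{"dx":0,"dy":0,"dz":0,"rx":0,"ry":0,"rz":0},{"dx":0,"dy":0,"dz":0,"rx":0,"ry":0,"rz":0},{"dx":0,"dy":0,"dz":0,"rx":0,"ry":0,"rz":0},{"dx":0,"dy":0,"dz":0,"rx":0,"ry":0,"rz":0},{"dx":0,"dy":0,"dz":0,"rx":0,"ry":0,"rz":0}]' -1
python3 -m inch '[{"dx":0,"dy":0,"dz":-0.01,"rx":0,"ry":0,"rz":0},{"dx":0,"dy":0,"dz":-0.03,"rx":0,"ry":0,"rz":0},{"dx":0,"dy":0,"dz":-0.08,"rx":0,"ry":0,"rz":0},{"dx":0,"dy":0,"dz":-0.13,"rx":0,"ry":0,"rz":0},{"dx":0,"dy":0,"dz":-0.18,"rx":0,"ry":0,"rz":0}]'
python3 -m inch '[{"dx":0,"dy":0,"dz":-0.05,"rx":0,"ry":0,"rz":0},{"dx":0,"dy":0,"dz":-0.09,"rx":0,"ry":0,"rz":0},{"dx":0,"dy":0,"dz":-0.11,"rx":0,"ry":0,"rz":0},{"dx":0,"dy":0,"dz":-0.11,"rx":0,"ry":0,"rz":0}]'
```

```text
time: 20.3
tool_pos: [0.4419, 0.1493, 0.0467]
tool_rot: [-0.0, 1.0, 0.0, 0.0]
contact_force: [0.7, 1.0, -0.5]
gripper_width: 0.999
grasp_force: 0.0
time: 20.8
tool_pos: [0.4429, 0.1494, 0.0479]
tool_rot: [-0.0, 1.0, 0.0, 0.002]
contact_force: [-0.9, -0.1, 5.7]
gripper_width: 0.405
grasp_force: 56.5
time: 21.3
tool_pos: [0.4405, 0.1492, 0.1909]
tool_rot: [0.0, 1.0, 0.0, -0.001]
contact_force: [0.3, -0.0, -1.4]
gripper_width: 0.408
grasp_force: 56.4
time: 21.7
tool_pos: [0.4423, 0.1495, 0.2804]
tool_rot: [-0.0, 1.0, 0.0, 0.002]
contact_force: [-0.0, 0.6, -1.6]
gripper_width: 0.407
grasp_force: 56.4
```

The opening of 0.41 is narrower than a 52 mm body should give. I'll check how the bottle hangs.

```bash
python3 - <<'E'
from h import *
i=optics.camera_info("wrist"); s=state(); im=save("wrist","w13.png"); p=np.array(s["tool_pos"]); print(p)
rs=nets.outline_of("wrist","bottle"); 
for r in rs[:2]:
    v,u=np.nonzero(r["pixels"]); print(r["confidence"],u.min(),u.max(),v.min(),v.max())
    for vv in range(v.min(),v.max()+1,8): print(vv,u[v==vv].min(),u[v==vv].max(),end="; ")
    print()
b0=-.0399 # underside rel. TCP
for name,r,h in (("base",.026,0),("shoulder",.026,.078),("cap",.0165,.098)):
    P=np.array([proj("wrist",p+[r*np.cos(t),r*np.sin(t),b0+h],i) for t in np.linspace(0,6.28,60)]); print(name,P.min(0).round(),P.max(0).round())
g=im[130:330,220:420,::-1]; cv2.imwrite("pics/w13c.png",cv2.resize(g,None,fx=2.8,fy=2.8,interpolation=2))
E
```

```text
[0.44230244 0.14950496 0.28041442]
0.61 279 367 180 313
180 320 332; 188 301 348; 196 295 355; 204 292 359; 212 289 361; 220 284 362; 228 282 365; 236 279 367; 244 288 356; 252 288 355; 260 288 355; 268 287 355; 276 284 354; 284 284 354; 292 285 354; 300 290 349; 308 300 341; 
base [288. 177.] [358. 243.]
shoulder [273. 211.] [375. 302.]
cap [287. 247.] [361. 310.]
```

View pics/w13c.png

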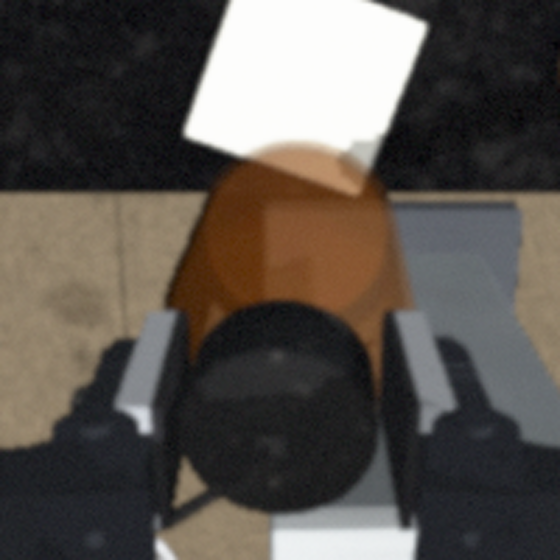

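The bottle hangs almost upright, with the cap at crop (280,405) and the base at about (300,230), a tilt of about 3°. The pads sit high on the body. I'll carry it gently round the cylinder to the dish.

```bash
python3 -m inch '[{"dx":0.02,"dy":0.018,"dz":0,"rx":0,"ry":0,"rz":0},{"dx":0.05,"dy":0.045,"dz":0,"rx":0,"ry":0,"rz":0},{"dx":0.08,"dy":0.073,"dz":0,"rx":0,"ry":0,"rz":0},{"dx":0.11,"dy":0.1,"dz":0,"rx":0,"ry":0,"rz":0},{"dx":0.135,"dy":0.125,"dz":0,"rx":0,"ry":0,"rz":0}]'
python3 -m inch '[{"dx":0.006,"dy":0.035,"dz":0,"rx":0,"ry":0,"rz":0},{"dx":0.0125,"dy":0.075,"dz":0,"rx":0,"ry":0,"rz":0},{"dx":0.0125,"dy":0.115,"dz":0,"rx":0,"ry":0,"rz":0},{"dx":0.0125,"dy":0.155,"dz":0,"rx":0,"ry":0,"rz":0},{"dx":0.0125,"dy":0.1875,"dz":0,"rx":0,"ry":0,"rz":0}]'
python3 -m inch '[{"dx":-0.025,"dy":0.033,"dz":0,"rx":0,"ry":0,"rz":0},{"dx":-0.055,"dy":0.072,"dz":0,"rx":0,"ry":0,"rz":0},{"dx":-0.085,"dy":0.11,"dz":0,"rx":0,"ry":0,"rz":0},{"dx":-0.11,"dy":0.143,"dz":0,"rx":0,"ry":0,"rz":0},{"dx":-0.122,"dy":0.159,"dz":0,"rx":0,"ry":0,"rz":0}]'
python3 -m inch '[{"dx":0,"dy":0,"dz":0.04,"rx":0,"ry":0,"rz":0},{"dx":0,"dy":0,"dz":0.08,"rx":0,"ry":0,"rz":0},{"dx":0,"dy":0,"dz":0.12,"rx":0,"ry":0,"rz":0},{"dx":0,"dy":0,"dz":0.15,"rx":0,"ry":0,"rz":0},{"dx":0,"dy":0,"dz":0.15,"rx":0,"ry":0,"rz":0}]'
python3 - <<'E'
from h import *
i=optics.camera_info("wrist"); s=state(); im=save("wrist","w14.png"); p=np.array(s["tool_pos"]); print(p,s["contact_force"],s["gripper_width"])
outl("wrist","dish_top",.012,i)
rs=nets.outline_of("wrist","bottle"); 
v,u=np.nonzero(rs[0]["pixels"]); print(u.min(),u.max(),v.min(),v.max())
print(proj("wrist",[.4625,-.227,.012],i),proj("wrist",p+[0,0,-.04],i))
E
```

```text
time: 22.3
tool_pos: [0.5489, 0.0483, 0.274]
tool_rot: [-0.0, 1.0, -0.0, -0.003]
contact_force: [-0.1, 0.2, -1.0]
gripper_width: 0.409
grasp_force: 56.1
time: 22.8
tool_pos: [0.5579, -0.1019, 0.2739]
tool_rot: [-0.001, 1.0, -0.0, -0.003]
contact_force: [0.2, 0.8, -1.9]
gripper_width: 0.406
grasp_force: 56.0
time: 23.3
tool_pos: [0.4592, -0.2289, 0.2742]
tool_rot: [-0.001, 1.0, -0.001, -0.003]
contact_force: [0.8, -0.3, -1.2]
gripper_width: 0.405
grasp_force: 56.1
time: 23.8
tool_pos: [0.4575, -0.225, 0.15]
tool_rot: [-0.004, 1.0, 0.0, -0.006]
contact_force: [-0.9, -0.3, -2.2]
gripper_width: 0.408
grasp_force: 56.4
[ 0.45754289 -0.22498951  0.15003096] [-0.91899422 -0.31973393 -2.15405845] 0.40750113315701925
dish_top 0.56 circ 462.0 -227.2 52.0 ell [[470.8, -227.4], [84.6, 105.8], 0.2] rect [[471.8, -227.2], [82.5, 102.9], 0.2]
278 367 181 313
[325.8145696  174.75806711] [323.76374725 210.243331  ]
```

```bash
python3 -m inch '[{"dx":0,"dy":-0.0025,"dz":0.03,"rx":0,"ry":0,"rz":0},{"dx":0,"dy":-0.0025,"dz":0.07,"rx":0,"ry":0,"rz":0},{"dx":0,"dy":-0.0025,"dz":0.11,"rx":0,"ry":0,"rz":0},{"dx":0,"dy":-0.0025,"dz":0.132,"rx":0,"ry":0,"rz":0},{"dx":0,"dy":-0.0025,"dz":0.132,"rx":0,"ry":0,"rz":0}]'
python3 -m inch '[{"dx":0,"dy":0,"dz":0.0015,"rx":0,"ry":0,"rz":0},{"dx":0,"dy":0,"dz":0.003,"rx":0,"ry":0,"rz":0},{"dx":0,"dy":0,"dz":0.003,"rx":0,"ry":0,"rz":0}]'
python3 -m inch '[{"dx":0,"dy":0,"dz":0.0015,"rx":0,"ry":0,"rz":0},{"dx":0,"dy":0,"dz":0.003,"rx":0,"ry":0,"rz":0},{"dx":0,"dy":0,"dz":0.003,"rx":0,"ry":0,"rz":0}]'
```

```text
time: 24.45
tool_pos: [0.4607, -0.2251, 0.0508]
tool_rot: [-0.001, 1.0, 0.0, -0.002]
contact_force: [0.1, 0.3, -1.0]
gripper_width: 0.404
grasp_force: 56.4
time: 24.75
tool_pos: [0.4631, -0.2267, 0.0519]
tool_rot: [0.001, 1.0, 0.0, 0.001]
contact_force: [-0.5, -0.3, -2.2]
gripper_width: 0.407
grasp_force: 56.4
time: 25.05
tool_pos: [0.4618, -0.2259, 0.0475]
tool_rot: [-0.0, 1.0, 0.0, -0.0]
contact_force: [-0.6, 0.1, -1.5]
gripper_width: 0.404
grasp_force: 56.4
```

```bash
python3 -m inch '[{"dx":0,"dy":0,"dz":0.0015,"rx":0,"ry":0,"rz":0},{"dx":0,"dy":0,"dz":0.003,"rx":0,"ry":0,"rz":0},{"dx":0,"dy":0,"dz":0.003,"rx":0,"ry":0,"rz":0}]'
python3 -m inch '[{"dx":0,"dy":0,"dz":0.0012,"rx":0,"ry":0,"rz":0},{"dx":0,"dy":0,"dz":0.0024,"rx":0,"ry":0,"rz":0},{"dx":0,"dy":0,"dz":0.0024,"rx":0,"ry":0,"rz":0}]'
```

```text
time: 25.35
tool_pos: [0.4616, -0.2257, 0.0448]
tool_rot: [-0.0, 1.0, 0.0, -0.0]
contact_force: [-0.2, 0.0, -2.4]
gripper_width: 0.404
grasp_force: 56.4
time: 25.65
tool_pos: [0.4624, -0.2261, 0.044]
tool_rot: [0.0, 1.0, 0.0, 0.0]
contact_force: [-1.4, 0.9, 2.9]
gripper_width: 0.407
grasp_force: 57.6
```

```bash
python3 -m inch '[{"dx":0,"dy":0,"dz":0.0014,"rx":0,"ry":0,"rz":0},{"dx":0,"dy":0,"dz":0.0014,"rx":0,"ry":0,"rz":0}]'
python3 -m inch '[{"dx":0,"dy":0,"dz":0,"rx":0,"ry":0,"rz":0},{"dx":0,"dy":0,"dz":0,"rx":0,"ry":0,"rz":0},{"dx":0,"dy":0,"dz":0,"rx":0,"ry":0,"rz":0},{"dx":0,"dy":0,"dz":0,"rx":0,"ry":0,"rz":0},{"dx":0,"dy":0,"dz":0,"rx":0,"ry":0,"rz":0}]' 1
python3 -m inch '[{"dx":0,"dy":0,"dz":-0.03,"rx":0,"ry":0,"rz":0},{"dx":0,"dy":0,"dz":-0.08,"rx":0,"ry":0,"rz":0},{"dx":0,"dy":0,"dz":-0.14,"rx":0,"ry":0,"rz":0},{"dx":0,"dy":0,"dz":-0.2,"rx":0,"ry":0,"rz":0},{"dx":0,"dy":0,"dz":-0.26,"rx":0,"ry":0,"rz":0}]'
python3 -m inch '[{"dx":-0.03,"dy":0,"dz":-0.05,"rx":0,"ry":0,"rz":0},{"dx":-0.05,"dy":-0.04,"dz":-0.06,"rx":0,"ry":0,"rz":0},{"dx":-0.07,"dy":-0.09,"dz":-0.06,"rx":0,"ry":0,"rz":0},{"dx":-0.07,"dy":-0.12,"dz":-0.06,"rx":0,"ry":0,"rz":0},{"dx":-0.07,"dy":-0.12,"dz":-0.06,"rx":0,"ry":0,"rz":0}]'
python3 -m inch '[{"dx":0,"dy":0,"dz":0,"rx":0,"ry":0,"rz":0},{"dx":0,"dy":0,"dz":0,"rx":0,"ry":0,"rz":0}]'
python3 - <<'E'
from h import *
i=optics.camera_info("wrist"); s=state(); im=save("wrist","w15.png"); p=np.array(s["tool_pos"]); print(p,-np.array(i["R"]).T@i["t"])
for n,z in dict(bottle=.102,dish_top=.012,cork_mat_top=.008,cylinder=.202,tile_top=.008,stirrer_top=.042,beaker=.112).items():
    r=outl("wrist",n,z,i)
    if r is not None and n in("bottle","cylinder","beaker"):
        m=r[0]; v,u=np.nonzero(m); print(u.min(),u.max(),v.min(),v.max())
        if n=="bottle":
            hsv=cv2.cvtColor(im,cv2.COLOR_RGB2HSV); q=((m>0)&(hsv[...,2]<60)).astype(np.uint8)
            n_,l,st,ce=cv2.connectedComponentsWithStats(q)
            for k in range(1,n_):
                if st[k,4]>60: print("cap",st[k],onz("wrist",*(st[k,:2]+st[k,2:4]/2-.5),.102,i))
            P=np.array([proj("wrist",[.462+.026*np.cos(t),-.227+.026*np.sin(t),h],i) for h in(.004,.082) for t in np.linspace(0,6.28,60)]); print("expect",P.min(0),P.max(0))
        if n=="cylinder":
            P=np.array([proj("wrist",[.4565+R*np.cos(t),-.0495+R*np.sin(t),h],i) for R,h in((.028,.014),(.014,.202)) for t in np.linspace(0,6.28,60)]); print("expect",P.min(0),P.max(0), proj("wrist",[.4565,-.0495,.202],i))
hsv=cv2.cvtColor(im,cv2.COLOR_RGB2HSV); m=cv2.inRange(hsv,(100,150,60),(125,255,255))
n,l,st,ce=cv2.connectedComponentsWithStats(m)
for k in range(1,n):
    if st[k,4]>80: print("blue",st[k],onz("wrist",*(st[k,:2]+st[k,2:4]/2),.018,i).round(4))
E
```

```text
time: 25.85
tool_pos: [0.4629, -0.2264, 0.044]
tool_rot: [0.0, 1.0, 0.0, 0.001]
contact_force: [-2.6, 1.9, 7.3]
gripper_width: 0.404
grasp_force: 58.8
time: 26.35
tool_pos: [0.4617, -0.2258, 0.0418]
tool_rot: [-0.0, 1.0, 0.0, -0.0]
contact_force: [0.9, -0.7, -0.3]
gripper_width: 1.004
grasp_force: 0.0
time: 26.85
tool_pos: [0.4615, -0.2257, 0.2519]
tool_rot: [0.0, 1.0, 0.0, 0.0]
contact_force: [0.7, 0.3, 0.2]
gripper_width: 0.998
grasp_force: 0.0
time: 27.35
tool_pos: [0.4057, -0.128, 0.2987]
tool_rot: [0.0, 1.0, 0.002, 0.001]
contact_force: [0.3, -0.5, -0.2]
gripper_width: 1.002
grasp_force: 0.0
time: 27.55
tool_pos: [0.4059, -0.1306, 0.2978]
tool_rot: [0.0, 1.0, -0.0, -0.0]
contact_force: [0.9, 0.4, -0.5]
gripper_width: 0.999
grasp_force: 0.0
[ 0.40587928 -0.13056038  0.29777574] [ 0.47894694 -0.12918567  0.47478626]
bottle 0.95 circ 463.2 -215.4 27.0 ell [[462.3, -215.2], [44.6, 53.4], 169.2] rect [[461.5, -215.2], [44.4, 52.9], 2.3]
371 413 108 144
cap [387 116  26  25 468] [ 0.45945649 -0.22433215  0.102     ]
expect [368.84353521 105.09530726] [416.92087823 145.11732371]
dish_t
[... 202 characters left out ...]
rect [[457.0, -53.3], [98.5, 90.8], 16.9]
cylinder 0.83 circ 462.5 -67.4 31.2 ell [[461.6, -69.3], [30.0, 68.1], 17.1] rect [[459.8, -68.6], [33.5, 62.4], 23.0]
220 286 108 152
expect [218.62153086 107.41373237] [286.60095548 152.64069027] [233.12610049 137.37267166]
tile_top 0.75 circ 447.3 139.6 68.4 ell [[447.1, 139.5], [115.6, 116.7], 137.7] rect [[446.7, 139.4], [104.4, 101.0], 70.3]
stirrer_top 0.63 circ 609.6 -85.3 68.4 ell [[603.2, -85.8], [94.3, 128.0], 177.3] rect [[602.5, -83.4], [120.1, 86.4], 84.7]
beaker 0.64 circ 604.4 -83.3 27.4 ell [[600.7, -86.2], [35.8, 53.8], 166.6] rect [[598.3, -84.0], [52.0, 34.2], 86.8]
262 305 0 26
blue [253 109  33  36 466] [ 0.4552 -0.0524  0.018 ]
```

The bottle stands upright in the dish, and its outline matches the model within about 3 px. The cylinder on the cork is where I left it, so I'll fetch it.

```bash
python3 -m inch '[{"dx":0.03,"dy":-0.05,"dz":0,"rx":0,"ry":0,"rz":0},{"dx":0.055,"dy":-0.09,"dz":0,"rx":0,"ry":0,"rz":0},{"dx":0.063,"dy":-0.101,"dz":0,"rx":0,"ry":0,"rz":0},{"dx":0.063,"dy":-0.101,"dz":0,"rx":0,"ry":0,"rz":0},{"dx":0.063,"dy":-0.101,"dz":0,"rx":0,"ry":0,"rz":0}]'
python3 -m inch '[{"dx":0,"dy":0,"dz":0.05,"rx":0,"ry":0,"rz":0},{"dx":0,"dy":0,"dz":0.1,"rx":0,"ry":0,"rz":0},{"dx":0,"dy":0,"dz":0.15,"rx":0,"ry":0,"rz":0},{"dx":0,"dy":0,"dz":0.176,"rx":0,"ry":0,"rz":0},{"dx":0,"dy":0,"dz":0.176,"rx":0,"ry":0,"rz":0}]'
python3 -m inch '[{"dx":0,"dy":0,"dz":0,"rx":0,"ry":0,"rz":0},{"dx":0,"dy":0,"dz":0,"rx":0,"ry":0,"rz":0},{"dx":0,"dy":0,"dz":0,"rx":0,"ry":0,"rz":0},{"dx":0,"dy":0,"dz":0,"rx":0,"ry":0,"rz":0},{"dx":0,"dy":0,"dz":0,"rx":0,"ry":0,"rz":0}]' -1
python3 -m inch '[{"dx":0,"dy":0,"dz":-0.012,"rx":0,"ry":0,"rz":0},{"dx":0,"dy":0,"dz":-0.03,"rx":0,"ry":0,"rz":0},{"dx":0,"dy":0,"dz":-0.05,"rx":0,"ry":0,"rz":0},{"dx":0,"dy":0,"dz":-0.05,"rx":0,"ry":0,"rz":0},{"dx":0,"dy":0,"dz":-0.05,"rx":0,"ry":0,"rz":0}]'
```

```text
time: 28.45
tool_pos: [0.4559, -0.0496, 0.298]
tool_rot: [0.0, 1.0, 0.0, -0.0]
contact_force: [-0.5, -0.3, 0.1]
gripper_width: 0.997
grasp_force: 0.0
time: 28.95
tool_pos: [0.4531, -0.0495, 0.1532]
tool_rot: [-0.001, 1.0, -0.001, -0.004]
contact_force: [0.8, -0.3, -0.9]
gripper_width: 0.999
grasp_force: 0.0
time: 29.45
tool_pos: [0.4573, -0.0495, 0.1592]
tool_rot: [0.001, 1.0, 0.0, 0.002]
contact_force: [-0.7, -0.9, 4.4]
gripper_width: 0.288
grasp_force: 58.6
time: 29.95
tool_pos: [0.4566, -0.0492, 0.1982]
tool_rot: [0.0, 1.0, 0.0, 0.001]
contact_force: [0.7, 0.6, -1.7]
gripper_width: 0.283
grasp_force: 58.9
```

```bash
python3 -m inch '[{"dx":-0.001,"dy":-0.02,"dz":0,"rx":0,"ry":0,"rz":0},{"dx":-0.003,"dy":-0.06,"dz":0,"rx":0,"ry":0,"rz":0},{"dx":-0.005,"dy":-0.1,"dz":0,"rx":0,"ry":0,"rz":0},{"dx":-0.007,"dy":-0.14,"dz":0,"rx":0,"ry":0,"rz":0},{"dx":-0.009,"dy":-0.18,"dz":0,"rx":0,"ry":0,"rz":0}]'
python3 -m inch '[{"dx":-0.001,"dy":-0.03,"dz":0,"rx":0,"ry":0,"rz":0},{"dx":-0.002,"dy":-0.048,"dz":0,"rx":0,"ry":0,"rz":0},{"dx":-0.0025,"dy":-0.057,"dz":0,"rx":0,"ry":0,"rz":0},{"dx":-0.0025,"dy":-0.057,"dz":0,"rx":0,"ry":0,"rz":0},{"dx":-0.0025,"dy":-0.057,"dz":0,"rx":0,"ry":0,"rz":0}]'
python3 -m inch '[{"dx":0,"dy":0,"dz":0.012,"rx":0,"ry":0,"rz":0},{"dx":0,"dy":0,"dz":0.03,"rx":0,"ry":0,"rz":0},{"dx":0,"dy":0,"dz":0.042,"rx":0,"ry":0,"rz":0},{"dx":0,"dy":0,"dz":0.042,"rx":0,"ry":0,"rz":0}]'
python3 - <<'E'
from h import *
i=optics.camera_info("wrist"); s=state(); im=save("wrist","w16.png"); p=np.array(s["tool_pos"]); print(p)
outl("wrist","tile_top",.008,i)
hsv=cv2.cvtColor(im,cv2.COLOR_RGB2HSV); m=cv2.inRange(hsv,(100,150,60),(125,255,255))
n,l,st,ce=cv2.connectedComponentsWithStats(m)
for k in range(1,n):
    if st[k,4]>200: print("blue",st[k],onz("wrist",*(st[k,:2]+st[k,2:4]/2),.022,i).round(4))
E
```

```text
time: 30.45
tool_pos: [0.4482, 0.096, 0.1964]
tool_rot: [0.0, 1.0, -0.0, -0.001]
contact_force: [-0.0, -1.1, -1.0]
gripper_width: 0.287
grasp_force: 59.1
time: 30.95
tool_pos: [0.4468, 0.14, 0.1969]
tool_rot: [0.0, 1.0, -0.0, -0.0]
contact_force: [0.6, -0.5, -0.6]
gripper_width: 0.288
grasp_force: 59.2
time: 31.35
tool_pos: [0.4452, 0.1399, 0.1606]
tool_rot: [0.0, 1.0, -0.0, -0.003]
contact_force: [-0.6, -0.6, -1.7]
gripper_width: 0.284
grasp_force: 59.2
[0.44520745 0.13993415 0.16057258]
tile_top 0.45 circ 650.3 -156.0 76.1 ell [[655.0, -157.7], [71.6, 162.4], 21.5] rect [[655.2, -154.3], [69.0, 152.0], 17.5]
blue [298 157  50  43 984] [0.447  0.1396 0.022 ]
```

```bash
python3 -m inch '[{"dx":0,"dy":0,"dz":0.0015,"rx":0,"ry":0,"rz":0},{"dx":0,"dy":0,"dz":0.003,"rx":0,"ry":0,"rz":0},{"dx":0,"dy":0,"dz":0.003,"rx":0,"ry":0,"rz":0}]'
python3 -m inch '[{"dx":0,"dy":0,"dz":0.0015,"rx":0,"ry":0,"rz":0},{"dx":0,"dy":0,"dz":0.003,"rx":0,"ry":0,"rz":0},{"dx":0,"dy":0,"dz":0.003,"rx":0,"ry":0,"rz":0}]'
```

```text
time: 31.75
tool_pos: [0.4471, 0.1405, 0.1615]
tool_rot: [-0.0, 1.0, 0.0, 0.0]
contact_force: [0.8, -0.8, -1.3]
gripper_width: 0.287
grasp_force: 59.2
time: 32.05
tool_pos: [0.4472, 0.1405, 0.1592]
tool_rot: [-0.0, 1.0, 0.0, 0.0]
contact_force: [-1.4, 0.1, 0.1]
gripper_width: 0.287
grasp_force: 59.4
```

```bash
python3 -m inch '[{"dx":0,"dy":0,"dz":0.0012,"rx":0,"ry":0,"rz":0},{"dx":0,"dy":0,"dz":0.0024,"rx":0,"ry":0,"rz":0},{"dx":0,"dy":0,"dz":0.0024,"rx":0,"ry":0,"rz":0}]'
python3 -m inch '[{"dx":0,"dy":0,"dz":-0.001,"rx":0,"ry":0,"rz":0},{"dx":0,"dy":0,"dz":-0.001,"rx":0,"ry":0,"rz":0},{"dx":0,"dy":0,"dz":-0.001,"rx":0,"ry":0,"rz":0},{"dx":0,"dy":0,"dz":-0.001,"rx":0,"ry":0,"rz":0},{"dx":0,"dy":0,"dz":-0.001,"rx":0,"ry":0,"rz":0}]' 1
python3 -m inch '[{"dx":0,"dy":0,"dz":-0.03,"rx":0,"ry":0,"rz":0},{"dx":0,"dy":0,"dz":-0.08,"rx":0,"ry":0,"rz":0},{"dx":0,"dy":0,"dz":-0.13,"rx":0,"ry":0,"rz":0},{"dx":0,"dy":0,"dz":-0.18,"rx":0,"ry":0,"rz":0},{"dx":0,"dy":0,"dz":-0.2,"rx":0,"ry":0,"rz":0}]'
python3 -m inch '[{"dx":0,"dy":0.05,"dz":0,"rx":0,"ry":0,"rz":0},{"dx":0,"dy":0.1,"dz":0,"rx":0,"ry":0,"rz":0},{"dx":0,"dy":0.15,"dz":0,"rx":0,"ry":0,"rz":0},{"dx":0.03,"dy":0.2,"dz":0,"rx":0,"ry":0,"rz":0},{"dx":0.05,"dy":0.24,"dz":0,"rx":0,"ry":0,"rz":0}]'
python3 -m inch '[{"dx":0,"dy":0,"dz":0,"rx":0,"ry":0,"rz":0},{"dx":0,"dy":0,"dz":0,"rx":0,"ry":0,"rz":0},{"dx":0,"dy":0,"dz":0,"rx":0,"ry":0,"rz":0}]'
python3 - <<'E'
from h import *
i=optics.camera_info("wrist"); s=state(); im=save("wrist","w17.png"); print(s["time"],s["tool_pos"])
E={"cylinder":(.447,.140,((.028,.014),(.014,.202))),"bottle":(.461,-.226,((.026,.004),(.026,.082),(.0165,.102))),"beaker":(.624,-.085,((.0245,.043),(.0265,.112)))}
for n,(x,y,c) in E.items():
    P=np.array([proj("wrist",[x+R*np.cos(t),y+R*np.sin(t),h],i) for R,h in c for t in np.linspace(0,6.28,60)])
    for r in nets.outline_of("wrist",n)[:2]:
        v,u=np.nonzero(r["pixels"]); print(n,round(r["confidence"],2),(u.min(),v.min(),u.max(),v.max()),"expect",P.min(0).round(),P.max(0).round())
for n,z in dict(tile_top=.008,dish_top=.012,stirrer_top=.042,funnel=0).items(): outl("wrist",n,z,i)
hsv=cv2.cvtColor(im,cv2.COLOR_RGB2HSV); m=cv2.inRange(hsv,(100,150,60),(125,255,255))
n,l,st,ce=cv2.connectedComponentsWithStats(m)
for k in range(1,n):
    if st[k,4]>150: print("blue",st[k],onz("wrist",*(st[k,:2]+st[k,2:4]/2),.018,i).round(4))
E
```

```text
time: 32.35
tool_pos: [0.4483, 0.1405, 0.1592]
tool_rot: [-0.0, 1.0, 0.0, 0.002]
contact_force: [-1.1, -0.6, 7.1]
gripper_width: 0.287
grasp_force: 59.9
time: 32.85
tool_pos: [0.4468, 0.1405, 0.1575]
tool_rot: [0.0, 1.0, 0.0, -0.0]
contact_force: [0.7, -0.1, -0.7]
gripper_width: 1.003
grasp_force: 0.0
time: 33.35
tool_pos: [0.4483, 0.1407, 0.3227]
tool_rot: [-0.001, 1.0, 0.0, 0.003]
contact_force: [1.0, -0.4, 0.1]
gripper_width: 1.007
grasp_force: 0.0
time: 33.85
tool_pos: [0.4871, -0.0535, 0.3165]
tool_rot: [-0.0, 1.0, -0.0, -0.0]
contact_force: [0.5, -0.1, 0.0]
gripper_width: 1.003
grasp_force: 0.0
time: 34.15
tool_pos: [0.4866, -0.0507, 0.3171]
tool_rot: [-0.0, 1.0, 0.001, -0.001]
contact_force: [-0.7, 0.5, 0.0]
gripper_width: 1.001
grasp_force: 0.0
34.15 [ 0.48660356 -0.0507196   0.31713707]
cylinder 0.69 (np.int64(143), np.int64(166), np.int64(224), np.int64(234)) expect [143. 166.] [224. 233.]
bottle 0.6 (np.int64(414), np.int64(159), np.int64(459), np.int64(199)) expect [412. 158.] [460. 201.]
beaker 0.9 (np.int64(328), np.int64(40), np.int64(372), np.int64(85)) expect [329.  38.] [373.  83.]
beaker 0.67 (np.int64(491), np.int64(2), np.int64(537), np.int64(38)) expect [329.  38.] [373.  83.]
tile_top none
dish_top 0.4 circ 745.4 -178.3 30.4 ell [[738.2, -177.3], [20.9, 66.8], 8.2] rect [[737.2, -179.2], [20.0, 60.8], 6.8]
stirrer_top 0.88 circ 624.9 -84.8 76.1 ell [[624.1, -83.7], [128.9, 132.4], 61.3] rect [[620.5, -83.1], [114.6, 122.5], 78.3]
funnel 0.7 circ 631.2 -291.0 42.9 ell [[630.0, -286.3], [69.0, 78.7], 18.7] rect [[628.4, -285.0], [73.3, 72.5], 62.3]
blue [193 168  30  31 375] [0.4457 0.1386 0.018 ]
```

All three vessels stand upright in the middle of their proper places: the outlines match the model within 2 px. The robot is touching nothing, so I'm handing in.

```bash
python3 -c "from plant import ticket; print(ticket.job_done())"
```

```text
the job is handed in; nothing more can be done
None
```

The job is handed in after about 34 s of robot time: the beaker stands on the stirrer, the amber bottle in the dish and the measuring cylinder on the tile, all upright and, by the last wrist-camera outlines, within about 3 mm of centre; no move touched the funnel, pipette bulb or wash bottle.

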